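Trial-fit a taper arbor and free it with the drift

TASK

Trial-fit the taper-shank arbor: take it from its wooden stand, lower it into the blue bench sleeve, turn it under a light push until its tang drops into the drive ring, then push it gently fully home, collar flush on the sleeve, so that it holds when let go. Then free it with the drift: slide the wedge, tip first, through the sleeve's slot under the arbor's nose until the taper lets go and the arbor stands upright and loose on the wedge, about a centimetre up, and leave both there. The sleeve sits on a soft rubber cushion: never press, pull or shove it hard, and leave the other things on the bench alone.

Things in the scene. Friction and masses are not known exactly. Their poses are not given: they have to be found in the camera images.
- arbor: Steel tool arbor, 0.5 kg, nose down in the stand. Origin: centre of its flat nose, z up its axis. From the nose: round pin 8 mm across (z 0-23 mm), brass flat tang 20 x 8 mm, long side along x (z 23-34), taper growing to 35.6 mm across (z 34-85), collar 50 mm across (z 85-93), round dark head 36 mm across to grip (z 93-138), small cone on top to z 150.
- arbor_collar (a point): Centre of the underside of the arbor's collar, 85 mm above its nose; at home it lies on the sleeve's top face. Axes as the arbor's.
- arbor_head (a point): Point on the arbor's axis to grip, 31 mm above the collar's underside, mid-height of the round head (36 mm across, 45 mm tall).
- stand: Wooden block 80 x 80 x 105 mm, fixed, with a 42 mm hole from the top; the arbor stands in it, its collar resting on the top. Origin: centre of the underside.
- sleeve_mouth (a point): Centre of the 40 mm mouth in the sleeve's flat top, 134 mm above the bench; z up the bore, x and y the sleeve's. Fixed blue square sleeve, 70 x 70 mm, on a rubber cushion and a 120 mm base plate. Four sprung jaws in the bore grip the arbor's taper over its last 5 mm; a push of about 12 N seats it fully, little turns help.
- sleeve_ring (a point): Centre of the top of the brass drive ring deep in the bore, 54 mm below the mouth; axes as the sleeve's. Its oblong hole is 22 x 10 mm. The angle of the hole's long side is not measured: up to 0.6 rad (35 deg) either way from the sleeve's x. The tang meets the ring when the collar is 8 mm above the sleeve's top, and drops in within 0.1 rad of true, either way round; search with about 5 N.
- sleeve_slot (a point): Centre of the slot's floor, straight below the bore's axis, 40 mm above the bench (94 mm below the mouth). The slot runs right through along the sleeve's y: 20 mm wide (sleeve's x), 32 mm high; side walls reach 45 mm each way from the axis, the floor sticks out to 55 mm as a ledge. The seated arbor's nose hangs 9 mm above this floor.
- sleeve (a joint): How far the sleeve is pressed down on its rubber cushion, m: 0 at rest without the arbor, positive down, about 3 N per mm. The arbor's weight alone gives about 0.0017. Pressing beyond 0.007 (21 N, the arbor's weight included) or pulling up beyond -0.004 counts as forcing it.
- sway_x (a joint): How far the sleeve is shoved along its own x on the cushion, m, 0 at rest, about 3 N per mm; beyond 0.008 (24 N) either way counts as forcing it.
- sway_y (a joint): The same along the sleeve's own y, the way of the slot. Driving the wedge normally needs 5 to 16 N, which moves it 2 to 5 mm.
- wedge: Drift: steel wedge 200 mm long, 14 mm thick, 0.35 kg, standing on its lower edge. Origin: middle of the underside; x to the tip, z up. 6 mm high at the tip (x +100 mm), the top rises 1 in 6 to 27.7 mm at x -30, then the level yellow tail to x -100. In the slot it meets the seated nose when the tip is about 18 mm past the bore's axis, and has lifted it 10 mm at about 78 mm.
- wedge_tip (a point): Underside of the wedge's tip, middle of its thickness; x points ahead out of the tip, z up.
- wedge_grip (a point): Point in the yellow tail to grip across its 14 mm thickness: 165 mm behind the tip, 20 mm above the underside.
- wrench: Bystander: steel wrench 190 mm long, lying beside the wedge. Leave it.
- top_mount: Bystander: strut top mount, a dark disc 110 mm across with a rubber hub and three studs. Leave it.
- bump_stop: Bystander: ribbed black rubber bump stop, 72 mm across, 62 mm tall. Leave it.
- seat_ring: Bystander: black spring seat ring, 100 mm across, 14 mm high. Leave it.
- spray_can: Bystander: white spray can, 60 mm across, 180 mm tall. Leave it.
- driver: Bystander: screwdriver with a green handle, 200 mm long. Leave it.
Not all that is in view belongs to the job. What is shaped like the wedge but purple is not meant. Leave any red look-alike of the arbor alone.

How it is judged:
On the way, in this order (a step that is already met when the one before it is completed fails the run):
1. the arbor is fully home in the sleeve, collar flush (gap under 1.5 mm), upright and let go (z of arbor_collar in the frame of sleeve_mouth below 0.0015 m and horizontal distance between arbor_collar and sleeve_mouth below 0.003 m and angle between arbor's own z axis and vertical below 0.05 rad and contact force between the fingers and arbor below 0.1 N), for 0.5 s.
2. the wedge has lifted the arbor 6 to 20 mm out of its seat, the robot not touching the arbor (z of arbor_collar in the frame of sleeve_mouth between 0.006 and 0.02 m and horizontal distance between arbor_collar and sleeve_mouth below 0.008 m and angle between arbor's own z axis and vertical below 0.15 rad and contact force between the fingers and arbor below 0.1 N and contact force between wedge and arbor above 0.5 N), for 0.2 s.
At the end, for the whole second after the job is handed in: The arbor stands 6 to 20 mm above its seat, within 8 mm of the bore's axis, tilted under 0.15 rad, resting on the wedge; the wedge lies level in the slot (tilt under 0.12 rad, tip within 120 mm of the bore, not below the slot floor by over 6 mm); both at rest and let go (all of step 2 and horizontal distance between wedge_tip and sleeve_slot below 0.12 m and z of wedge_tip in the frame of sleeve_slot above -0.006 m and angle between wedge's own z axis and vertical below 0.12 rad and linear speed of each of arbor, wedge below 0.01 m/s); the robot touches nothing.
It fails at once if the sleeve is pressed down more than 7 mm on its cushion (over 21 N) (value of joint sleeve above 0.007 m).
It fails at once if the sleeve is pulled up more than 4 mm (over 12 N) (value of joint sleeve below -0.004 m).
It fails at once if the sleeve is shoved sideways by more than 8 mm (over 24 N) (value of joint any of sway_x, sway_y above 0.008 m or value of joint any of sway_x, sway_y below -0.008 m).
It fails at once if a bystander is moved by more than 20 mm (distance of any of wrench, top_mount, bump_stop, seat_ring, spray_can, driver from where it was at the start of the episode above 0.02 m).
It also fails if it takes over 72 s, if anything falls off the work surface, if the arm or the gripper's body presses on something with over 40 N, if the wrist force passes 120 N, or if a joint passes its speed limit or range.

ROBOT

A 6-joint arm with a two-finger parallel gripper is mounted at the origin on the work surface. World frame = base frame: x ahead of the robot, y to its left, z up, the work surface at z = 0. Lengths are in m, angles in rad, forces in N, time in s.
With the tool pointing down it reaches from about 0.35 to 0.975 m from the base axis. Payload 4.9 kg.
Tool frame: the origin (TCP) lies at the very end of the fingers, on their centre line; the grasp point (between the pads) lies 19 mm behind it (manip.hold_point_z is the distance from the TCP to the grasp point, in m); z points along the fingers, x is the direction in which the jaws open and shut, and the axes are right-handed (so a half turn about z gives the same grasp; the last joint's range is limited). The gripper opens to 85 mm and grips with 20 to 120 N. Pads are 22 mm wide; open, the fingers measure 114 mm over their backs; the gripper's body (76 mm by 85 mm) begins 54 mm behind the grasp point. The pads swing forward as they close: fully open they stand 13 mm farther back than shut.
Start: joints at [-1.438, 0.053, 1.613, -0, 1.476, -0.119], TCP at [0.156, -0.605, 0.231] pointing down, gripper open.
Joint ranges: [-3.01, 3.01], [-1.01, 2.22], [0.06, 2.58], [-1.02, 4.17], [0.09, 2.62], [-3.14, 3.14]. Speed limits (rad/s): [2.57, 2.57, 3.14, 3.14, 3.14, 3.14].

INTERFACE

Orientations are given as a unit quaternion [w, x, y, z].
In Python, from plant import manip gives the robot as it stands.
- The arm moves only by the shell command python3 -m handwheel 'ROWS' [OPENING]. ROWS is JSON, a list of rows, each an object of numbers: "dx", "dy", "dz": the shift along the tool's x, y, z in m; "ax", "ay", "az": the turn, a rotation vector about the tool's x, y, z in rad. In form: [{"dx": .., "dy": .., "dz": .., "ax": .., "ay": .., "az": ..}, ...]. A call has 1 to 5 rows; each row is the pose to reach, as a shift and turn from the pose commanded when the call began, along the tool's axes at that moment; what a row does not reach only later rows make up. A row lasts 1/8 s, in which the tool goes at most 62.5 mm and 10.7 degrees, less where a joint would pass 70% of its speed; a pose out of reach is approached as far as the arm can. A call with a gripper value outside its range is refused whole. OPENING is the closure in counts, from 0 (fully open) to 255 (shut), set as the call begins (- or left out, the last holds). The fingers move at their own pace and stop on an object; the grip force is fixed at half the most. Time passes only in rows, so rows that repeat a pose let the fingers close. It gives the time, the measured TCP pose, the force and the opening at its end, in the units of the state.
- manip.state(): the state, without advancing time (a new reading comes with each control period).
- manip.grab_frame(name): name is "side" or "top"; returns a dict with "image" (400x640x3 uint8, blue, green, red), "z_map" (400x640 float32, m along the optical axis (not along the pixel's ray), 0 where there is no reading), "K" (3x3 intrinsics, pixels), "k1" (the pictures are not rectified: a ray, as slopes to the right and down, at radius r is drawn at 1 + k1 r^2 times it, then the intrinsics apply), "xyz" and "rotation" of the camera in the world. Camera axes: x right, y up, looking along -z (the intrinsics and any distortion apply to the point x, -y, -z); pixel columns grow to the right and rows downward; lengths in m; the calibration is good to about 2 mm. A picture is of the moment at which its call begins.
- manip.job_done(): hands the job in, once; it reports no verdict.
The state is a dict: "time": time; "joint_pos": joint angles; "joint_vel": joint speeds; "joint_efforts": joint torques, N m; "tool_pos": TCP position; "tool_rot": TCP orientation; "contact_force": force on the tool from outside, world axes, zero at the start; "ft_torque": the same for the moment, N m; "gripper_width": opening from 0.0 (shut) to 1.0 (fully open).
Only numpy, scipy, OpenCV 4.12 (cv2) and the standard library are available. Lean on these libraries where they do the work, as an engineer would, in place of code of your own. Each camera call takes 0.05 s, during which the arm holds its last target.

## Working session

There is one attempt and no reset: what is moved stays moved. The work goes in short steps, Python scripts to look and compute and a shell command to move; the robot and the scene stay as the last step left them, time stands still between calls to the robot, and variables do not carry over. Pictures are saved under pics/ and viewed, and the job is handed in when it is done.

```bash
ls; mkdir -p pics
python3 - <<'E'
from plant import manip
import cv2
print(manip.state())
for n in ("side","top"):
    f=manip.grab_frame(n); cv2.imwrite(f"pics/{n}0.png",f["image"]); print(n,f["K"],f["k1"],f["xyz"],f["rotation"])
    import numpy as np; np.savez(f"pics/{n}0.npz",**f)
E
```

```text
pics
{'time': 0.0, 'joint_pos': array([-1.43800325e+00,  5.33555170e-02,  1.61426857e+00,  4.19500669e-06,
        1.47600892e+00, -1.18971699e-01]), 'joint_vel': array([-3.69954911e-05,  7.19098113e-04,  5.40271943e-04, -4.44034240e-04,
       -4.15442554e-04, -1.14336034e-03]), 'joint_efforts': array([-8.69352880e-05, -3.93684554e+01, -3.70174885e+01, -1.04177227e-04,
        6.97415555e-03,  2.27923852e-05]), 'tool_pos': array([ 0.15563267, -0.60467828,  0.23007905]), 'tool_rot': array([-7.17854756e-04,  7.90288490e-01, -6.12734088e-01, -7.24872365e-04]), 'contact_force': array([-0.65904494, -0.13379403,  0.15025468]), 'ft_torque': array([ 0.00165931, -0.01118714, -0.07376894]), 'gripper_width': 1.0002540751268931}
side [[451.53580657   0.         322.34057139]
 [  0.         451.53580657 204.34133679]
 [  0.           0.           1.        ]] -0.00024541108510795276 [0.12865564 1.00172134 0.96560933] [-0.16031862 -0.06950804  0.44490646  0.87836485]
top [[488.87394149   0.         320.12841513]
 [  0.         488.87394149 188.66853448]
 [  0.           0.           1.        ]] 0.04218413377258893 [ 0.33615674 -0.10256162  1.61116013] [ 0.71416903  0.05078482 -0.0352994  -0.69723558]
```

View pics/side0.png

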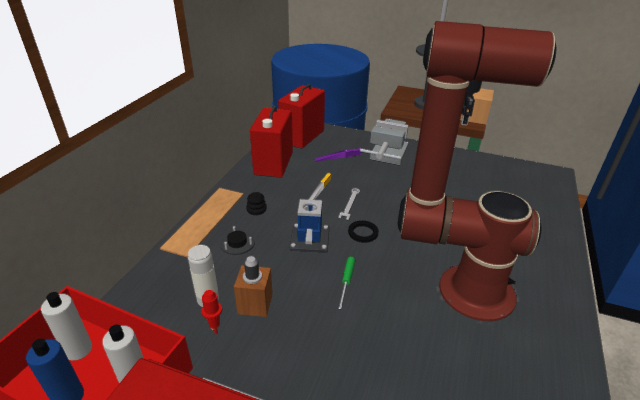

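View pics/top0.png

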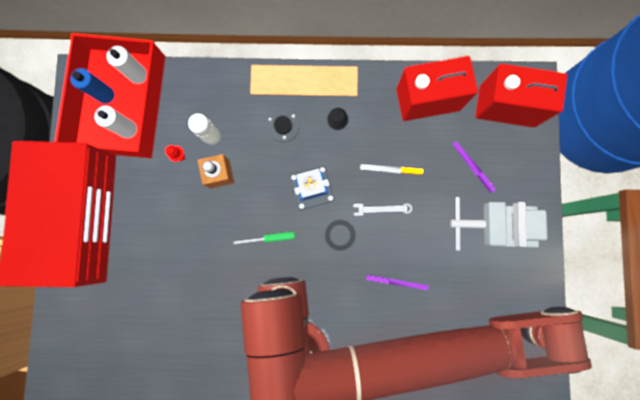

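The side view shows the dark-headed arbor in the wooden stand at (252,268) and a red look-alike at (210,310). The blue sleeve is at (310,220), and the steel wedge with the yellow tail at (320,187). In the top view these are the arbor (211,168), red look-alike (175,153), sleeve (312,185), wedge (390,169), and purple look-alikes at (473,167) and (397,283). I choose the grey arbor in the stand and the yellow-tailed wedge, and check both in close crops.

```bash
cat > h.py <<'E'
import numpy as np, cv2
from scipy.spatial.transform import Rotation as R
def rot(q): return R.from_quat([q[1],q[2],q[3],q[0]]).as_matrix()
def load(p): return dict(np.load(p))
def und(f,u,v):
    K=f["K"]; k=float(f["k1"]); d=np.array([(u-K[0,2])/K[0,0],(v-K[1,2])/K[1,1]]); s=d.copy()
    for _ in range(20): s=d/(1+k*(s@s))
    return s
def ray(f,u,v):
    s=und(f,u,v); return rot(f["rotation"])@np.array([s[0],-s[1],-1.])
def at_z(f,u,v,z):
    r=ray(f,u,v); return f["xyz"]+r*(z-f["xyz"][2])/r[2]
def at_d(f,u,v,d=None):
    d=f["z_map"][int(round(v)),int(round(u))] if d is None else d
    return f["xyz"]+ray(f,u,v)*d
def proj(f,p):
    c=rot(f["rotation"]).T@(np.asarray(p)-f["xyz"]); s=np.array([c[0],-c[1]])/-c[2]; s=s*(1+float(f["k1"])*(s@s))
    return f["K"][:2,:2]@s+f["K"][:2,2]
def cloud(f):
    K=f["K"]; v,u=np.mgrid[:400,:640]; d=np.stack([(u-K[0,2])/K[0,0],(v-K[1,2])/K[1,1]],-1); s=d.copy()
    for _ in range(15): s=d/(1+float(f["k1"])*(s**2).sum(-1,keepdims=True))
    r=np.stack([s[...,0],-s[...,1],-np.ones(u.shape)],-1)
    P=f["xyz"]+(r*f["z_map"][...,None])@rot(f["rotation"]).T
    P[f["z_map"]==0]=np.nan; return P
def crop(im,x0,y0,x1,y1,s,name):
    c=cv2.resize(im[y0:y1,x0:x1],None,fx=s,fy=s,interpolation=cv2.INTER_CUBIC)
    st=10 if s>=5 else 20
    for x in range((x0//st+1)*st,x1,st): cv2.line(c,((x-x0)*s,0),((x-x0)*s,6),(0,255,255),1); cv2.putText(c,str(x),((x-x0)*s-8,16),0,.35,(0,255,255),1)
    for y in range((y0//st+1)*st,y1,st): cv2.line(c,(0,(y-y0)*s),(6,(y-y0)*s),(0,255,255),1); cv2.putText(c,str(y),(8,(y-y0)*s+4),0,.35,(0,255,255),1)
    cv2.imwrite(name,c)
E
python3 - <<'E'
from h import *
t=load("pics/top0.npz"); s=load("pics/side0.npz")
crop(t["image"],190,150,290,210,8,"pics/t_a.png")
crop(t["image"],285,150,435,225,5,"pics/t_s.png")
crop(s["image"],180,230,300,330,6,"pics/s_a.png")
crop(s["image"],270,160,390,260,6,"pics/s_s.png")
E
```

```text
(no output)
```

View pics/t_a.png

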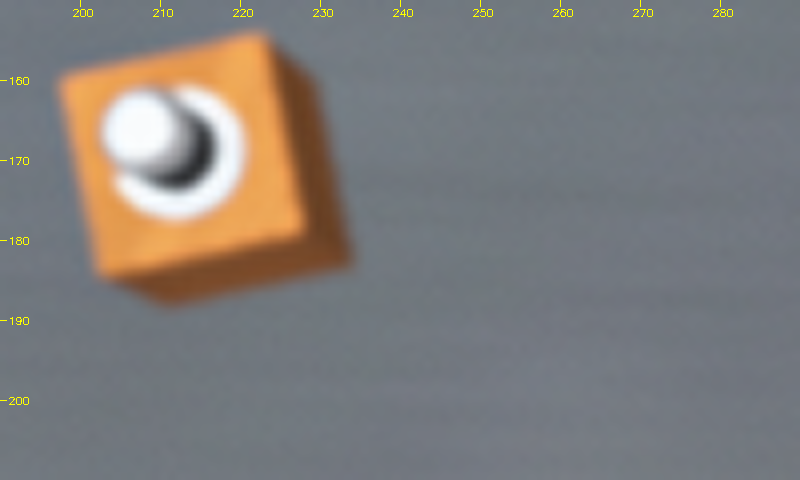

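View pics/t_s.png

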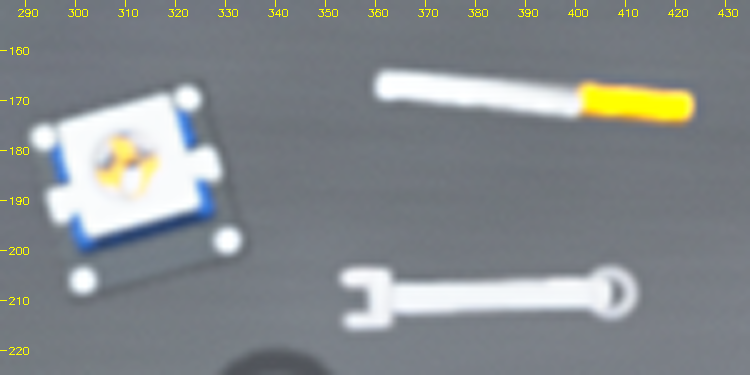

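View pics/s_a.png

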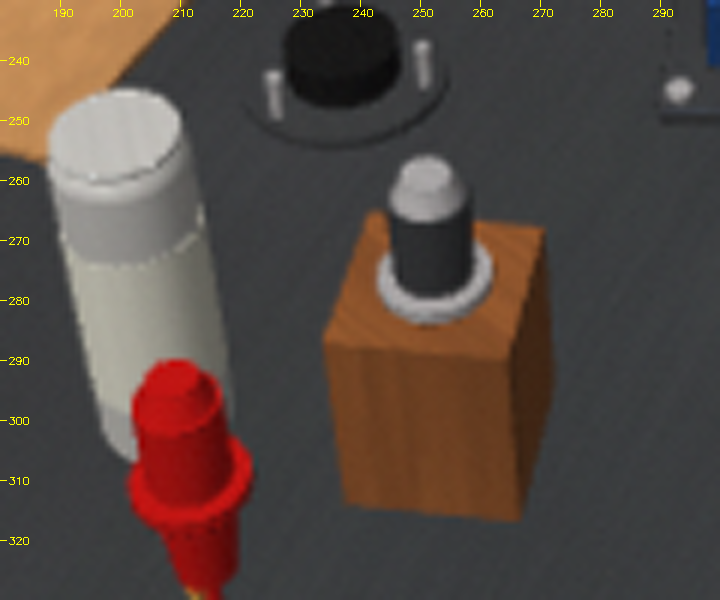

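View pics/s_s.png

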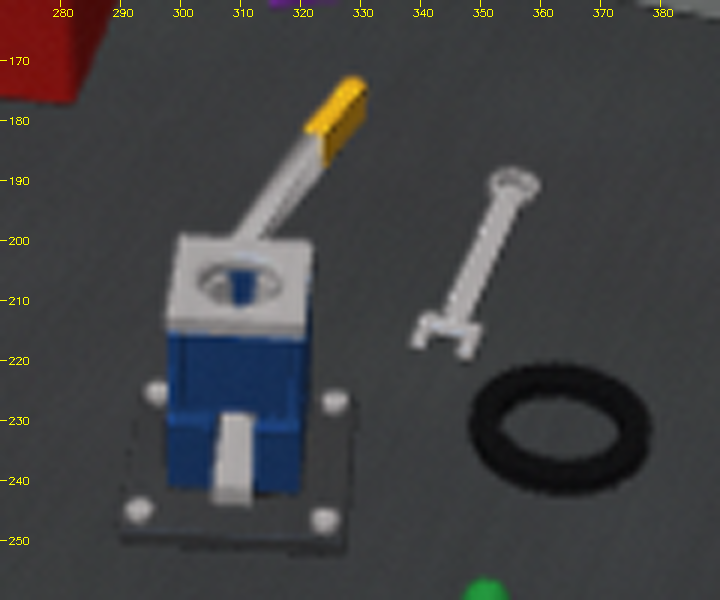

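Run:
```python
from h import *
np.set_printoptions(precision=4,suppress=True)
t=load("pics/top0.npz"); s=load("pics/side0.npz")
Pt=cloud(t);Ps=cloud(s)
for n,f,P in(("top",t,Pt),("side",s,Ps)):
    # bench z check
    for uv in((260,215),(340,130),(300,300)): print(n,uv,P[uv[1],uv[0]])
# stand top corners top view z=.105
print("stand",[at_z(t,*c,.105)[:2] for c in((197.5,159.5),(223,154),(228,179.5),(202,184.5))])
print("standside",[at_z(s,*c,.105)[:2] for c in((242,265),(270,268),(264,290),(234,286))])
print("head top", at_z(t,206.8,166.5,.170)[:2], at_z(s,250.5,259,.170)[:2])
print("collar", at_z(t,212,169,.113)[:2])
print("sleeve",[at_z(t,*c,.134)[:2] for c in((296,175.5),(318,169),(325,192),(303,198))])
print("sleeveside",[at_z(s,*c,.134)[:2] for c in((300,199),(322,200.5),(321.5,215.5),(298,214.5))])
print("wedge tip/tail top",at_z(t,360,167,.006)[:2],at_z(t,423,171.5,.0277)[:2],at_z(t,401.5,169.2,.0277)[:2])
print("tail side",at_z(s,329,173,.0277)[:2])
crop(t["image"],295,170,327,198,22,"pics/t_m.png")
```

```text
top (260, 215) [ 0.4411  0.1324 -0.0038]
top (340, 130) [ 0.733  -0.1265  0.0015]
top (300, 300) [ 0.2395 -0.0482  0.6757]
side (260, 215) [ 0.738  -0.0924  0.0007]
side (340, 130) [ 0.6785 -0.7958  0.0056]
side (300, 300) [0.4618 0.2147 0.0016]
stand [array([0.6035, 0.3196]), array([0.6228, 0.2405]), array([0.5424, 0.2209]), array([0.5249, 0.3012])]
standside [array([0.619 , 0.2413]), array([0.5438, 0.2243]), array([0.524 , 0.3013]), array([0.6015, 0.3166])]
head top [0.5714 0.2723] [0.5723 0.2717]
collar [0.5732 0.2706]
sleeve [array([0.5555, 0.0069]), array([ 0.5771, -0.0598]), array([ 0.5068, -0.0829]), array([ 0.4869, -0.0165])]
sleeveside [array([ 0.574, -0.061]), array([ 0.507 , -0.0791]), array([ 0.4821, -0.0067]), array([0.5493, 0.0147])]
wedge tip/tail top [ 0.6077 -0.1954] [ 0.5936 -0.399 ] [ 0.5997 -0.3294]
tail side [ 0.5924 -0.3968]
```

View pics/t_m.png

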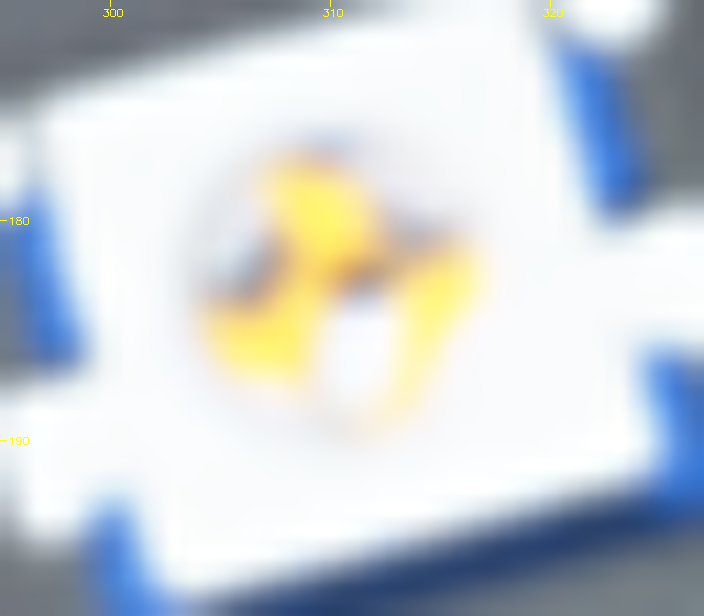

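Run:
```python
from h import *
np.set_printoptions(precision=4,suppress=True)
t=load("pics/top0.npz"); s=load("pics/side0.npz")
Pt=cloud(t);Ps=cloud(s)
def near(P,c,r,z0,z1):
    Q=P.reshape(-1,3); m=(np.hypot(*(Q[:,:2]-c).T)<r)&(Q[:,2]>z0)&(Q[:,2]<z1); return Q[m]
for n,P in(("top",Pt),("side",Ps)):
    for nm,c,z0,z1 in(("sleeve",(.53,-.036),.126,.145),("stand",(.573,.27),.097,.109)):
        Q=near(P,np.array(c),.065,z0,z1); r=cv2.minAreaRect(Q[:,:2].astype(np.float32)*1000); print(n,nm,len(Q),Q[:,2].mean(),np.median(Q[:,2]),r)
    Q=near(P,np.array((.572,.272)),.025,.150,.2); print(n,"head z max",Q[:,2].max(),Q[Q[:,2]>.160].mean(0))
# rectified view at z=.08 plane, sleeve frame
for z,name in((.08,"r80"),(.134,"r134")):
    c=np.array([.530,-.0365]);a=np.deg2rad(18.5);ex=np.array([np.cos(a),np.sin(a)]);ey=np.array([-ex[1],ex[0]])
    N=500;mx=np.zeros((N,N),np.float32);my=mx.copy()
    for i in range(N):
        for j in range(N):
            p=c+ex*(250-i)/5000+ey*(250-j)/5000
            mx[i,j],my[i,j]=proj(t,[*p,z])
    im=cv2.remap(t["image"],mx,my,cv2.INTER_CUBIC)
    cv2.circle(im,(250,250),100,(0,255,0),1); cv2.line(im,(250,0),(250,500),(0,255,0),1); cv2.line(im,(0,250),(500,250),(0,255,0),1)
    cv2.imwrite(f"pics/{name}.png",im)
```

```text
top sleeve 390 0.13381827053333561 0.13389814846029102 ((535.0798950195312, -38.04806900024414), (70.32855224609375, 69.90892028808594), 16.807199478149414)
top stand 399 0.10392399319103099 0.10398115732530622 ((575.4984741210938, 272.1330261230469), (81.45452117919922, 80.68704223632812), 13.746023178100586)
top head z max 0.17991267611300676 [0.5735 0.2704 0.1672]
side sleeve 300 0.13296642557142302 0.13337944321238382 ((530.9384155273438, -35.40879821777344), (69.57119750976562, 77.66864013671875), 17.14002227783203)
side stand 484 0.10456107188954882 0.10493139494256948 ((572.3573608398438, 271.29583740234375), (81.4487533569336, 86.88337707519531), 15.406184196472168)
side head z max 0.17225578203509828 [0.5697 0.275  0.1668]
```

View pics/r80.png

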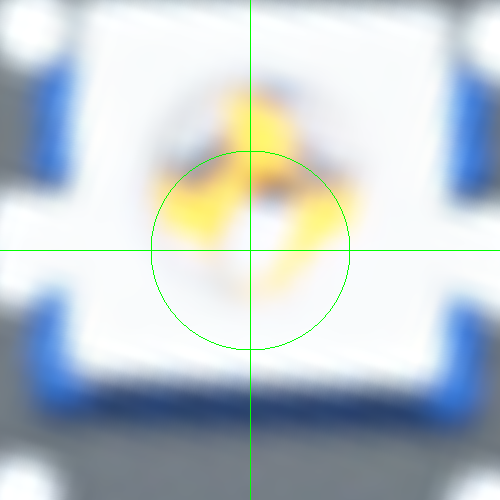

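View pics/r134.png

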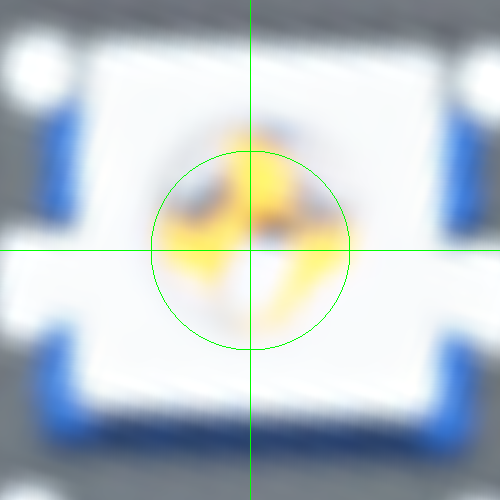

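Run:
```python
from h import *
t=load("pics/top0.npz"); s=load("pics/side0.npz")
np.set_printoptions(linewidth=200)
im=t["image"]
print(im[173:194,300:320,0]); print(im[173:194,300:320,2])
c=np.array([.534,-.0365]);a=np.deg2rad(17);ex=np.array([np.cos(a),np.sin(a)]);ey=np.array([-ex[1],ex[0]])
N=500;mx=np.zeros((N,N),np.float32);my=mx.copy()
for i in range(N):
    for j in range(N):
        p=c+ex*(250-i)/10000+ey*(250-j)/10000
        mx[i,j],my[i,j]=proj(t,[*p,.08])
r=cv2.remap(im,mx,my,cv2.INTER_CUBIC); cv2.imwrite("pics/r80b.png",r)
```

```text
[[197 217 235 244 250 252 253 254 254 253 253 252 252 252 252 252 251 252 252 248]
 [249 252 252 253 254 253 253 253 252 252 252 251 251 251 252 252 252 252 252 250]
 [254 253 253 253 253 252 252 250 247 245 245 246 248 250 251 251 252 252 251 250]
 [252 252 252 252 252 250 245 236 225 220 228 235 240 244 248 250 251 252 252 251]
 [252 252 252 251 249 241 228 197 172 175 199 228 238 242 245 249 251 251 252 252]
 [252 252 252 250 242 234 219 176 136 137 163 201 233 241 245 246 249 251 252 252]
 [252 252 251 246 237 236 231 182 128 114 133 166 201 225 235 237 243 250 252 252]
 [252 252 250 242 234 238 228 176 130 111 117 143 171 190 198 206 231 248 252 252]
 [253 252 249 238 233 234 206 159 128 107 102 119 143 159 164 166 202 242 251 252]
 [253 252 248 234 220 208 175 144 123 107 108 127 141 145 137 141 185 238 251 252]
 [253 253 249 231 196 172 148 132 122 134 171 199 196 165 132 141 196 242 252 252]
 [253 253 250 233 181 144 130 120 128 178 237 250 241 189 145 179 234 250 253 252]
 [252 253 251 240 194 140 120 112 132 205 251 255 246 194 168 223 250 253 253 252]
 [251 252 252 248 226
[... 1687 characters left out ...]
50 254 255 255 254 252 250 249 249]
 [247 249 247 243 246 253 255 255 254 250 248 250 253 255 254 252 250 249 249 249]
 [249 249 249 246 244 248 252 254 252 247 246 250 253 254 253 251 249 249 249 249]
 [250 250 250 248 245 243 245 248 246 241 242 249 253 253 251 249 249 249 249 249]
 [250 250 250 250 249 246 243 242 240 236 237 245 250 250 248 248 249 249 249 249]
 [249 249 250 250 250 249 247 246 244 242 242 244 248 248 248 249 250 250 250 251]
 [242 246 250 250 250 249 249 248 248 247 247 248 249 249 250 251 251 251 251 250]
 [206 235 249 250 249 249 249 249 249 250 250 250 251 251 251 250 249 244 230 211]
 [144 212 248 251 250 249 250 250 251 251 251 250 249 246 239 220 199 174 145 117]]
```

View pics/r80b.png

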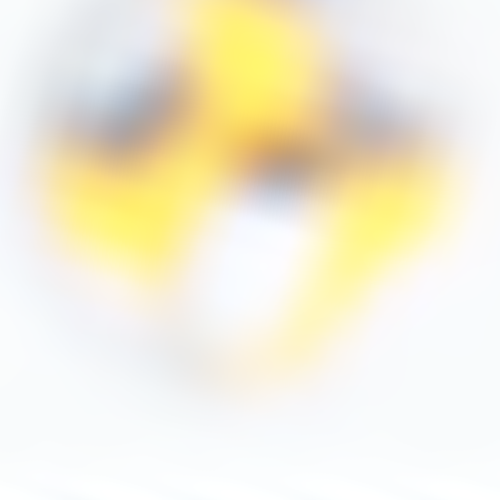

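The top crop shows the grey collar and head in the wooden stand, and the yellow-tailed wedge with its tip to the left. The ring's oblong hole shows at about (311,185) and leans about -0.25 rad from the sleeve's x. The side crop confirms that the red part at (210,310) is the look-alike. Next I plan the first reach.

```bash
cat > go.py <<'E'
import sys
from h import *
from plant import manip
# usage: go.py x y z [theta_deg] : tool-axis shift from the present pose (tool down, x axis heading theta)
def plan(x,y,z,th=None):
    s=manip.state(); M=rot(s["tool_rot"]); p=s["tool_pos"]
    d=M.T@(np.array([x,y,z])-p)
    cur=np.arctan2(M[1,0],M[0,0])
    t=cur if th is None else np.deg2rad(th)
    c,sn=np.cos(t),np.sin(t); T=np.array([[c,sn,0],[sn,-c,0],[0,0,-1.]])
    rv=R.from_matrix(M.T@T).as_rotvec()
    print("t",round(s["time"],3),"pos",p.round(4),"theta",round(np.rad2deg(cur),2),"F",s["contact_force"].round(2),"w",round(s["gripper_width"],3),"q",s["joint_pos"].round(2))
    print("shift mm",(d*1000).round(1),"turn",rv.round(4))
if __name__=="__main__":
    a=[float(v) for v in sys.argv[1:]]
    plan(*a)
E
python3 - <<'E'
from h import *
t=load("pics/top0.npz")
print("can top",at_z(t,201,121,.18)[:2],"red",at_z(t,175,152,.1)[:2],"bump",at_z(t,337,119,.062)[:2],"mount",at_z(t,283,125,.03)[:2])
E
python3 go.py .40 -.30 .27 -45; python3 go.py .5735 .2717 .23 15
```

```text
can top [0.70774941 0.29434737] red [0.62674402 0.39312701] bump [ 0.75434633 -0.1151598 ] mount [0.73905628 0.06299571]
t 0.1 pos [ 0.1556 -0.6047  0.2301] theta -75.57 F [ 0.82 -0.55 -0.62] w 0.999 q [-1.44  0.05  1.61 -0.    1.48 -0.12]
shift mm [-234.3 -312.6  -39.3] turn [-0.0007  0.0018 -0.5336]
t 0.1 pos [ 0.1556 -0.6047  0.2301] theta -75.57 F [ 0.82 -0.55 -0.62] w 0.999 q [-1.44  0.05  1.61 -0.    1.48 -0.12]
shift mm [-744.7 -623.     1.7] turn [-1.7000e-03  1.3000e-03 -1.5808e+00]
```

```bash
python3 -m handwheel '[{"dx":-0.037,"dy":-0.048,"dz":-0.01,"az":-0.15},{"dx":-0.074,"dy":-0.096,"dz":-0.02,"az":-0.3},{"dx":-0.111,"dy":-0.144,"dz":-0.03,"az":-0.45},{"dx":-0.148,"dy":-0.192,"dz":-0.04,"az":-0.6},{"dx":-0.185,"dy":-0.24,"dz":-0.04,"az":-0.75}]'; python3 go.py .5735 .2717 .23 15
```

```text
t 0.1 pos [ 0.1556 -0.6047  0.2301] theta -75.57 F [ 0.82 -0.55 -0.62] w 0.999 q [-1.44  0.05  1.61 -0.    1.48 -0.12]
shift mm [-744.7 -623.     1.7] turn [-1.7000e-03  1.3000e-03 -1.5808e+00]invalid input at $[0]: expected keys dx, dy, dz, ax, ay, az
```

All six keys are required.

```bash
python3 -m handwheel '[{"dx":-0.037,"dy":-0.048,"dz":-0.01,"ax":0,"ay":0,"az":-0.15},{"dx":-0.074,"dy":-0.096,"dz":-0.02,"ax":0,"ay":0,"az":-0.3},{"dx":-0.111,"dy":-0.144,"dz":-0.03,"ax":0,"ay":0,"az":-0.45},{"dx":-0.148,"dy":-0.192,"dz":-0.04,"ax":0,"ay":0,"az":-0.6},{"dx":-0.185,"dy":-0.24,"dz":-0.04,"ax":0,"ay":0,"az":-0.75}]'; python3 go.py .5735 .2717 .23 15
```

```text
time: 0.72
tool_pos: [0.3431, -0.3649, 0.2721]
tool_rot: [0.0, 0.96, -0.279, 0.001]
contact_force: [0.9, -0.6, -0.1]
gripper_width: 1.0
t 0.725 pos [ 0.3431 -0.3649  0.2721] theta -32.34 F [ 0.87 -0.63 -0.11] w 1.0 q [-0.96 -0.27  1.85  0.    1.57 -0.4 ]
shift mm [-146.  -661.1   41.5] turn [ 0.0012 -0.0013 -0.8263]
```

```bash
python3 -m handwheel '[{"dx":-0.013,"dy":-0.06,"dz":0,"ax":0,"ay":0,"az":-0.15},{"dx":-0.026,"dy":-0.12,"dz":0,"ax":0,"ay":0,"az":-0.3},{"dx":-0.039,"dy":-0.18,"dz":0,"ax":0,"ay":0,"az":-0.45},{"dx":-0.052,"dy":-0.24,"dz":0,"ax":0,"ay":0,"az":-0.6},{"dx":-0.065,"dy":-0.3,"dz":0,"ax":0,"ay":0,"az":-0.75}]'; python3 go.py .5735 .2717 .23 15
```

```text
time: 1.35
tool_pos: [0.449, -0.0766, 0.271]
tool_rot: [0.0, 0.996, 0.093, 0.0]
contact_force: [1.3, -0.6, 0.5]
gripper_width: 1.001
t 1.35 pos [ 0.449  -0.0766  0.271 ] theta 10.64 F [ 1.28 -0.64  0.54] w 1.001 q [-0.33 -0.39  1.94 -0.    1.59 -0.52]
shift mm [ 186.6 -319.3   41. ] turn [ 0.0002 -0.0002 -0.076 ]
```

```bash
python3 -m handwheel '[{"dx":0.031,"dy":-0.053,"dz":0,"ax":0,"ay":0,"az":-0.08},{"dx":0.062,"dy":-0.106,"dz":0,"ax":0,"ay":0,"az":-0.08},{"dx":0.093,"dy":-0.159,"dz":0,"ax":0,"ay":0,"az":-0.08},{"dx":0.124,"dy":-0.212,"dz":0.01,"ax":0,"ay":0,"az":-0.08},{"dx":0.155,"dy":-0.265,"dz":0.02,"ax":0,"ay":0,"az":-0.08}]'; python3 go.py .5735 .2717 .20 15
```

```text
time: 1.98
tool_pos: [0.554, 0.2121, 0.2508]
tool_rot: [0.0, 0.991, 0.13, 0.0]
contact_force: [-0.2, -0.8, 0.2]
gripper_width: 1.001
t 1.975 pos [0.554  0.2121 0.2508] theta 14.98 F [-0.16 -0.79  0.22] w 1.001 q [ 0.24 -0.03  1.67 -0.    1.51 -0.02]
shift mm [ 34.3 -52.5  50.8] turn [ 0.0003 -0.     -0.0004]
```

```bash
python3 -m handwheel '[{"dx":0.031,"dy":-0.047,"dz":0.02,"ax":0,"ay":0,"az":0},{"dx":0.031,"dy":-0.047,"dz":0.04,"ax":0,"ay":0,"az":0},{"dx":0.031,"dy":-0.047,"dz":0.04,"ax":0,"ay":0,"az":0}]'; python3 go.py .5735 .2717 .118 15
python3 - <<'E'
from h import *
from plant import manip
for n in ("side","top"):
    f=manip.grab_frame(n); np.savez(f"pics/{n}1.npz",**f)
    if n=="top": crop(f["image"],170,130,270,205,8,"pics/t1.png")
    else: crop(f["image"],190,200,310,300,6,"pics/s1.png")
E
```

```text
time: 2.35
tool_pos: [0.5698, 0.2628, 0.208]
tool_rot: [0.001, 0.991, 0.13, -0.003]
contact_force: [0.7, 0.1, -0.4]
gripper_width: 0.999
t 2.35 pos [0.5698 0.2628 0.208 ] theta 14.97 F [ 0.68  0.1  -0.39] w 0.999 q [ 0.31  0.08  1.63 -0.    1.44  0.05]
shift mm [ 6.4 -7.7 89.9] turn [ 0.0007  0.006  -0.0005]
```

View pics/t1.png

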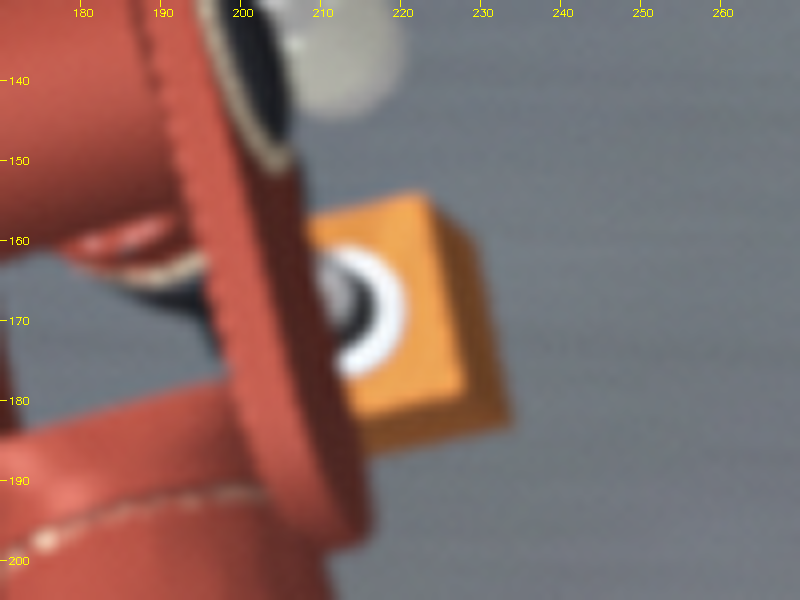

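View pics/s1.png

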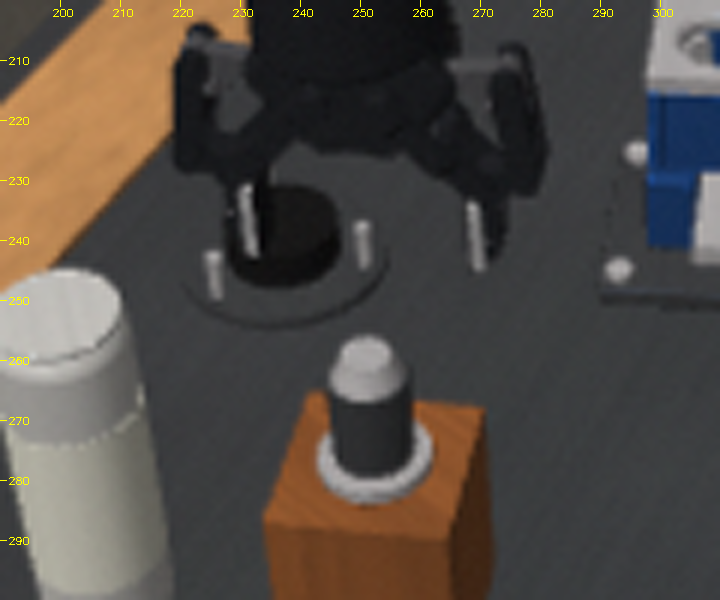

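```bash
python3 - <<'E'
from h import *
from plant import manip
s=manip.state();f=load("pics/side1.npz"); print(s["tool_pos"],proj(f,s["tool_pos"]),proj(f,s["tool_pos"]+[0,0,.013]), s["joint_vel"].round(3))
x=rot(s["tool_rot"])[:,0]
for sg in(1,-1): print(proj(f,s["tool_pos"]+[0,0,.013]+sg*.0425*x))
E
python3 -m handwheel '[{"dx":0.003,"dy":-0.004,"dz":0.03,"ax":0,"ay":0,"az":0},{"dx":0.003,"dy":-0.004,"dz":0.04,"ax":0,"ay":0,"az":0}]';python3 go.py .5735 .2717 .118 15
```

```text
[0.57138716 0.26244437 0.2114537 ] [251.31249079 244.54231694] [250.92976995 240.6035797 ] [-0.008 -0.021 -0.019  0.001 -0.001  0.001]
[234.06102198 239.31967855]
[267.87687944 241.8934161 ]
time: 2.7
tool_pos: [0.5731, 0.2669, 0.171]
tool_rot: [0.0, 0.992, 0.129, -0.0]
contact_force: [-0.3, -0.5, -0.0]
gripper_width: 1.0
t 2.7 pos [0.5731 0.2669 0.171 ] theta 14.87 F [-0.27 -0.55 -0.01] w 1.0 q [ 0.32  0.11  1.65 -0.    1.38  0.06]
shift mm [ 1.7 -4.6 53. ] turn [ 0.0001  0.0008 -0.0022]
```

```bash
python3 -m handwheel '[{"dx":0.001,"dy":-0.0045,"dz":0.025,"ax":0,"ay":0,"az":0},{"dx":0.001,"dy":-0.0045,"dz":0.052,"ax":0,"ay":0,"az":0},{"dx":0.001,"dy":-0.0045,"dz":0.052,"ax":0,"ay":0,"az":0}]';python3 go.py .5735 .2717 .118 15
python3 - <<'E'
from h import *
from plant import manip
f=manip.grab_frame("side"); crop(f["image"],200,230,300,320,6,"pics/s2.png")
E
```

```text
time: 3.08
tool_pos: [0.5719, 0.2715, 0.1177]
tool_rot: [0.0, 0.992, 0.13, -0.002]
contact_force: [-0.3, -0.6, 0.2]
gripper_width: 1.001
t 3.075 pos [0.5719 0.2715 0.1177] theta 14.9 F [-0.27 -0.6   0.23] w 1.001 q [ 0.33  0.17  1.69 -0.    1.29  0.07]
shift mm [ 1.6  0.2 -0.3] turn [ 0.0003  0.0039 -0.0018]
```

View pics/s2.png

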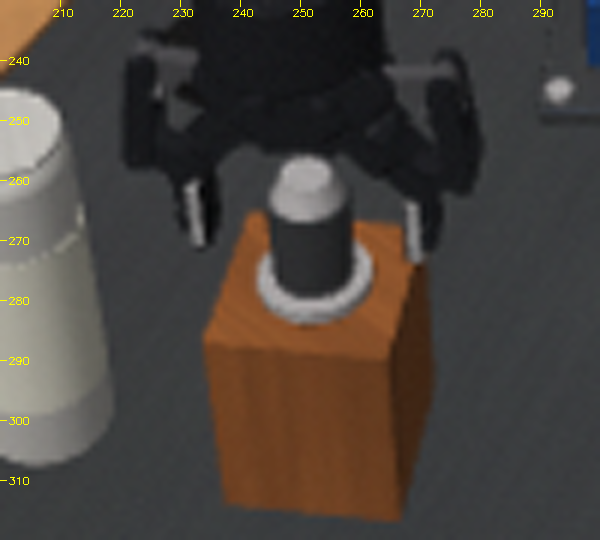

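The jaws straddle the dark head: pads at x≈233 and 269, head centre at about 251. Closing.

```bash
python3 -m handwheel '[{"dx":0,"dy":0,"dz":0,"ax":0,"ay":0,"az":0},{"dx":0,"dy":0,"dz":0,"ax":0,"ay":0,"az":0},{"dx":0,"dy":0,"dz":0,"ax":0,"ay":0,"az":0},{"dx":0,"dy":0,"dz":0,"ax":0,"ay":0,"az":0},{"dx":0,"dy":0,"dz":0,"ax":0,"ay":0,"az":0}]' 255;python3 go.py .5735 .2717 .118 15
python3 - <<'E'
from h import *
from plant import manip
f=manip.grab_frame("side"); crop(f["image"],200,230,300,320,6,"pics/s3.png")
E
```

```text
time: 3.75
tool_pos: [0.5735, 0.2728, 0.1208]
tool_rot: [-0.0, 0.991, 0.13, 0.0]
contact_force: [-2.0, -0.1, 5.6]
gripper_width: 0.408
t 3.75 pos [0.5735 0.2728 0.1208] theta 14.96 F [-1.99 -0.13  5.6 ] w 0.408 q [ 0.33  0.16  1.68 -0.    1.29  0.07]
shift mm [-0.3  1.1  2.8] turn [ 0.0001 -0.0007 -0.0007]
```

View pics/s3.png

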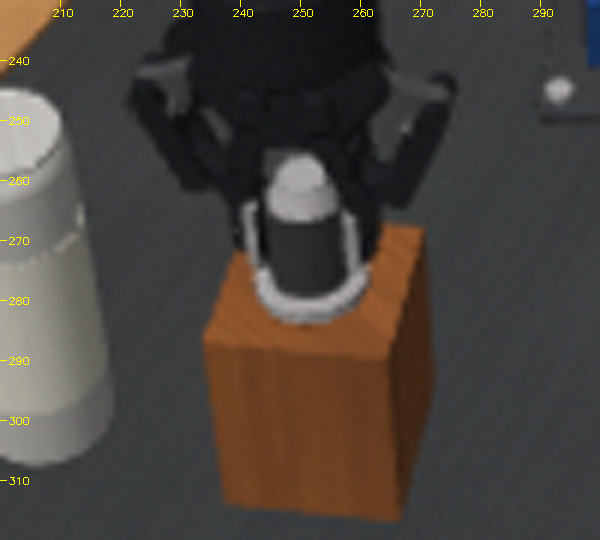

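```bash
python3 -m handwheel '[{"dx":0,"dy":0,"dz":-0.03,"ax":0,"ay":0,"az":0},{"dx":0,"dy":0,"dz":-0.075,"ax":0,"ay":0,"az":0},{"dx":0,"dy":0,"dz":-0.12,"ax":0,"ay":0,"az":0},{"dx":0,"dy":0,"dz":-0.16,"ax":0,"ay":0,"az":0},{"dx":0,"dy":0,"dz":-0.16,"ax":0,"ay":0,"az":0}]' ;python3 go.py .532 -.036 .28 15
python3 - <<'E'
from h import *
from plant import manip
f=manip.grab_frame("side"); np.savez("pics/side4.npz",**f); crop(f["image"],190,170,310,270,6,"pics/s4.png")
E
```

```text
time: 4.42
tool_pos: [0.5747, 0.2732, 0.2826]
tool_rot: [-0.001, 0.991, 0.13, 0.003]
contact_force: [-0.0, 0.8, -5.8]
gripper_width: 0.406
t 4.425 pos [0.5747 0.2732 0.2826] theta 14.96 F [-0.02  0.76 -5.79] w 0.406 q [ 0.33  0.05  1.53 -0.    1.55  0.07]
shift mm [-121.1  287.7    1.7] turn [-0.0004 -0.0067 -0.0007]
```

View pics/s4.png

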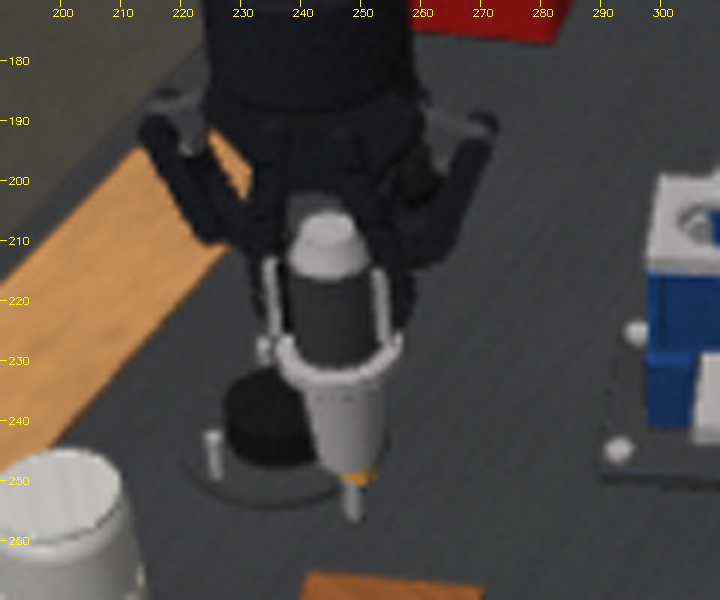

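Run:
```python
from h import *
np.set_printoptions(linewidth=220)
f=load("pics/side4.npz"); im=f["image"].astype(int)
print((im[240:260,238:258,2]-im[240:260,238:258,0]))
crop(f["image"],232,225,262,262,16,"pics/s4z.png")
```

```text
[[  3   1   1   1   2   2   3   4   1   2   2   2   2   0   1   1  -2  -2  -2  -3]
 [  2   0   1   0   3   3   3   2   2   2   1   1   1   1   1  -1  -1  -2  -3  -1]
 [  0   1  -1   1   2   3   4   4   3   2   1   2   3   1   1   0  -1  -2  -2  -2]
 [  0   1  -1   1   2   2   3   2   2   2   4   2   2   0   1   1  -2  -3  -3  -4]
 [  0   0  -1  -1   1   3   3   2   4   2   2   2   1   3   1   1  -3  -3  -3  -3]
 [ -1   0   0   0   0   3   3   2   2   3   3   2   2   2   1  -1  -4  -3  -2  -4]
 [  0  -1   0   1  -1   2   4   3   4   2   2   1   1   2   3  -2  -5  -3  -4  -2]
 [ -1   0  -2  -1  -2   0   3   2   2   3   2   2   8   8  15  -3  -2  -3  -2  -3]
 [ -1  -2  -1  -3  -2  -4   0   1   7  13  20  27  58  44  33  -3  -3  -2  -3  -2]
 [ -2  -3  -2  -3  -2  -1  -2   3  29  61 104 114 106  65  43  -3  -3  -3  -3  -2]
 [ -4  -2  -2  -2  -1  -1  -1  -3   0   6  36  82  99  26  -2  -3  -3  -4  -2  -3]
 [ -4  -2  -2  -1  -3  -2  -3  -1  -2   0   2   2  -1  -3  -2  -3  -4  -3  -2  -3]
 [ -3  -3  -3  -1  -3  -2  -2  -3  -1   1   3   2  -1  -3  -2  -1  -3  -2  -3  -2]
 [ -3  -3  -2  -3  -3  -2  -3  -4  -3   0   2   2   0  -3  -4  -2  -3  -4  -3  -4]
 [ -2  -3  -2  -3  -4  -3  -3  -3  -4  -1   2   1   1  -2  -2  -3  -3  -3  -3  -3]
 [ -4  -2  -2  -3  -2  -4  -2  -3  -4   0   3   2  -1  -3  -3  -4  -2  -2  -3  -4]
 [ -3  -3  -4  -3  -4  -3  -3  -3  -3  -4  -1   0  -1  -2  -3  -3  -2  -3  -2  -3]
 [ -2  -3  -3  -4  -2  -2  -3  -3  -4  -4  -3  -3  -2  -3  -2  -3  -2  -4  -3  -3]
 [ -3  -4  -4  -3  -2  -2  -2  -4  -3  -3  -3  -1  -5  -4  -2  -3  -3  -4  -3  -2]
 [ -2  -3  -3  -4  -2  -3  -2  -3  -3  -3  -3  -1  -3  -3  -3  -2  -2  -3  -2  -4]]
```

View pics/s4z.png

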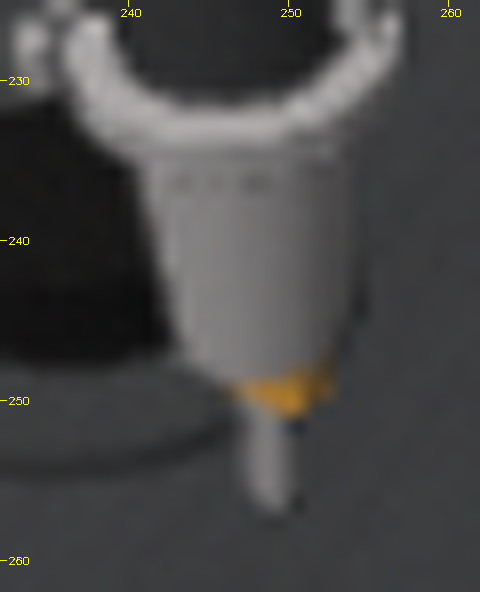

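The tang shows orange at (247–252,249), with its nearest lower corner at about (250,251). That puts its long side at about -9° in the world. The ring hole is at about +3°, so I turn roughly +12° on the way to the sleeve.

```bash
python3 -m handwheel '[{"dx":-0.021,"dy":0.05,"dz":0,"ax":0,"ay":0,"az":-0.1},{"dx":-0.045,"dy":0.107,"dz":0,"ax":0,"ay":0,"az":-0.2},{"dx":-0.069,"dy":0.164,"dz":0,"ax":0,"ay":0,"az":-0.2},{"dx":-0.093,"dy":0.221,"dz":0,"ax":0,"ay":0,"az":-0.2},{"dx":-0.11,"dy":0.262,"dz":0,"ax":0,"ay":0,"az":-0.2}]' ;python3 go.py .533 -.037 .28 26.5
```

```text
time: 5.1
tool_pos: [0.5323, -0.0109, 0.2745]
tool_rot: [-0.001, 0.974, 0.228, -0.003]
contact_force: [1.0, -1.2, -5.1]
gripper_width: 0.411
t 5.1 pos [ 0.5323 -0.0109  0.2745] theta 26.34 F [ 0.96 -1.2  -5.15] w 0.411 q [-0.16 -0.19  1.77 -0.    1.57 -0.62]
shift mm [-11.   23.7  -5.5] turn [-0.0035  0.0055 -0.0029]
```

```bash
python3 -m handwheel '[{"dx":-0.011,"dy":0.024,"dz":0,"ax":0,"ay":0,"az":0},{"dx":-0.011,"dy":0.024,"dz":0,"ax":0,"ay":0,"az":0},{"dx":-0.011,"dy":0.024,"dz":0,"ax":0,"ay":0,"az":0}]' ;python3 go.py .533 -.037 .27 26.5
python3 - <<'E'
from h import *
from plant import manip
for n in ("side","top"):
    f=manip.grab_frame(n); np.savez(f"pics/{n}5.npz",**f)
    if n=="top": crop(f["image"],260,140,360,215,8,"pics/t5.png")
    else: crop(f["image"],260,140,360,240,6,"pics/s5.png")
E
```

```text
time: 5.48
tool_pos: [0.5343, -0.0347, 0.2763]
tool_rot: [-0.001, 0.974, 0.228, -0.002]
contact_force: [-0.2, -0.4, -5.2]
gripper_width: 0.41
t 5.475 pos [ 0.5343 -0.0347  0.2763] theta 26.42 F [-0.19 -0.42 -5.15] w 0.41 q [-0.2  -0.18  1.76  0.    1.57 -0.67]
shift mm [-2.2  1.5  6.3] turn [-0.0033  0.0034 -0.0015]
```

View pics/t5.png

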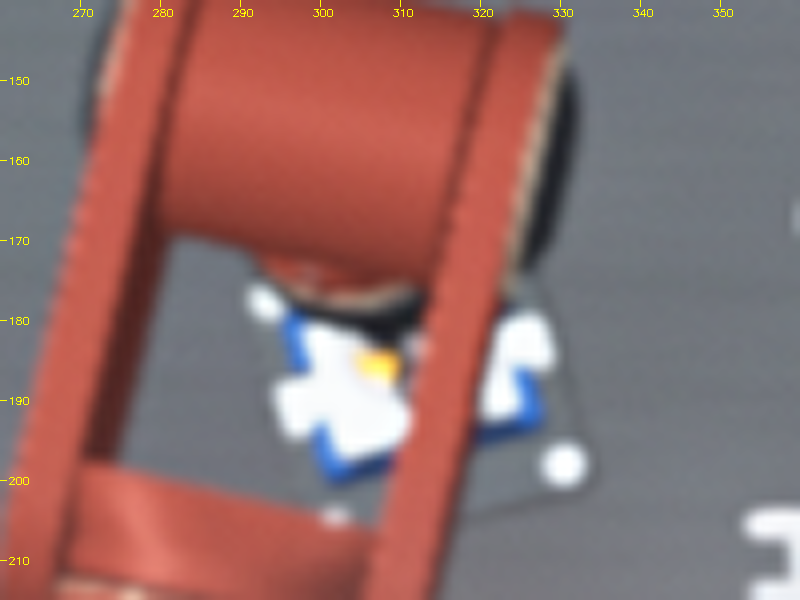

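View pics/s5.png

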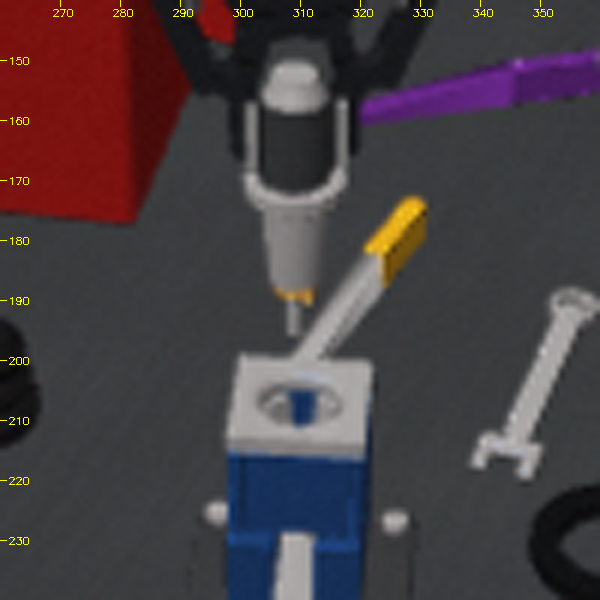

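Run:
```python
from h import *
np.set_printoptions(precision=4,suppress=True,linewidth=200)
f=load("pics/side5.npz"); P=cloud(f); s0=load("pics/side0.npz"); P0=cloud(s0)
# mouth edge pixels estimate -> world
print("mouth side at z .134:",at_z(f,310,207,.134))
# nose end
for c in((.5343,-.0347),(.533,-.037),(.531,-.0354)):
    print(c,"mouth px",proj(f,[*c,.134]),"nose px",proj(f,[*c,.1755]),"collar edge px",proj(f,[*c,.2605]),"top",proj(f,[*c,.3255]))
# arbor points: collar, z of top of cone
Q=P[145:200,298:322].reshape(-1,3); Q=Q[(np.hypot(Q[:,0]-.534,Q[:,1]+.035)<.03)]
print(len(Q),Q[:,2].min(),Q[:,2].max())
u=np.array([-.364,.931])
for z in np.arange(.17,.33,.01):
    q=Q[abs(Q[:,2]-z)<.005]
    if len(q): 
        i=q[:,:2]@u; print(round(z,3),len(q),"front",i.max(),"lat",(q[:,:2]@[u[1],-u[0]]).mean())
print("axis front coord for (.534,-.035)",np.array([.534,-.035])@u, "lat",np.array([.534,-.035])@[u[1],-u[0]])
g=cv2.cvtColor(f["image"],cv2.COLOR_BGR2GRAY); print(g[196:216,299:322])
```

```text
mouth side at z .134: [ 0.5296 -0.0336  0.134 ]
(0.5343, -0.0347) mouth px [308.696  206.4565] nose px [308.7315 195.4514] collar edge px [308.8084 171.6204] top [308.8713 152.1222]
(0.533, -0.037) mouth px [309.3629 206.1342] nose px [309.4104 195.1346] collar edge px [309.5132 171.3169] top [309.5974 151.8309]
(0.531, -0.0354) mouth px [309.7786 206.5671] nose px [309.8336 195.5612] collar edge px [309.9529 171.7283] top [310.0506 152.2281]
670 0.17426562843746618 0.35851438433157734
0.17 1 front -0.23091718549129486 lat 0.48096787702051647
0.18 5 front -0.2236374514139673 lat 0.4846048179479273
0.19 9 front -0.22340684078122358 lat 0.484032386789012
0.2 12 front -0.2196740544568731 lat 0.4828231838831574
0.21 11 front -0.21546292806167186 lat 0.48461796682912456
0.22 26 front -0.20792756073548396 lat 0.4835305870519423
0.23 24 front -0.21209713687179835 lat 0.4857209942374392
0.24 27 front -0.21021109844050728 lat 0.4845935442271677
0.25 30 front -0.20880353802322968 lat 0.48418567056605866
0.26 22 front -0.2036088733757106 lat 0.48538785947633106
0.27 73 front -0.2015322917352080
[... 1584 characters left out ...]
4 138 130 126 163 168 170 160  95]
 [167 166 166 165 164 146 118 108 109  87  44  46  57 101 137 142 137 155 168 169 169 157  71]
 [167 167 165 165 168 165 153 130 131 113  67  69  87 127 152 161 172 170 168 168 169 156  66]
 [166 165 165 164 166 167 169 168 171 166 141 145 168 170 171 172 171 170 168 168 168 156  55]
 [162 159 159 162 164 164 164 164 167 165 165 162 164 170 172 173 171 168 167 169 167 154  42]
 [128 126 126 129 137 137 137 137 141 145 145 144 147 157 158 157 157 157 163 162 160 148  42]
 [122 123 126 127 125 128 129 130 129 124 125 129 129 131 131 131 130 128 129 128 126 115  34]
 [ 94  97 106 106 108 110 121 120 118 116 120 122 125 124 124 123 122 124 125 122 123 101  36]]
```

The side view shows the pin at (308.8,195), nearly over the mouth centre at about (309.6,206.7). The arbor needs about 2 mm along -x. The tang shows almost broadside, as wanted. I nudge it and lower it until the nose is just above the ring.

```bash
python3 -m handwheel '[{"dx":-0.002,"dy":0.0005,"dz":0.015,"ax":0,"ay":0,"az":0},{"dx":-0.002,"dy":0.0005,"dz":0.035,"ax":0,"ay":0,"az":0},{"dx":-0.002,"dy":0.0005,"dz":0.055,"ax":0,"ay":0,"az":0},{"dx":-0.002,"dy":0.0005,"dz":0.07,"ax":0,"ay":0,"az":0},{"dx":-0.002,"dy":0.0005,"dz":0.075,"ax":0,"ay":0,"az":0}]' ;python3 go.py .5328 -.036 .185 26.5
```

```text
time: 6.2
tool_pos: [0.5329, -0.0364, 0.2022]
tool_rot: [-0.001, 0.974, 0.228, -0.001]
contact_force: [0.1, 0.2, -4.0]
gripper_width: 0.408
t 6.2 pos [ 0.5329 -0.0364  0.2022] theta 26.41 F [ 0.06  0.16 -3.95] w 0.408 q [-0.21 -0.14  1.85  0.    1.44 -0.67]
shift mm [ 0.1 -0.4 17.2] turn [-0.0019  0.0023 -0.0015]
```

```bash
python3 -m handwheel '[{"dx":0,"dy":0,"dz":0.008,"ax":0,"ay":0,"az":0},{"dx":0,"dy":0,"dz":0.014,"ax":0,"ay":0,"az":0},{"dx":0,"dy":0,"dz":0.02,"ax":0,"ay":0,"az":0},{"dx":0,"dy":0,"dz":0.024,"ax":0,"ay":0,"az":0}]' ;python3 go.py .5328 -.036 .165 26.5
```

```text
time: 6.7
tool_pos: [0.5338, -0.0366, 0.1801]
tool_rot: [0.0, 0.974, 0.228, 0.0]
contact_force: [-0.8, 0.9, -4.8]
gripper_width: 0.405
t 6.7 pos [ 0.5338 -0.0366  0.1801] theta 26.41 F [-0.77  0.94 -4.78] w 0.405 q [-0.21 -0.13  1.87  0.    1.39 -0.67]
shift mm [-0.6 -1.  15.1] turn [ 0.     -0.0001 -0.0015]
```

Run:
```python
from h import *
from plant import manip
for n in ("side",):
    f=manip.grab_frame(n); np.savez(f"pics/{n}6.npz",**f)
    crop(f["image"],260,150,360,240,6,"pics/s6.png")
print(manip.state()["contact_force"],manip.state()["tool_pos"])
```

```text
[-0.30871874 -0.48560726 -5.86873988] [ 0.5334806  -0.03652164  0.17945295]
```

View pics/s6.png

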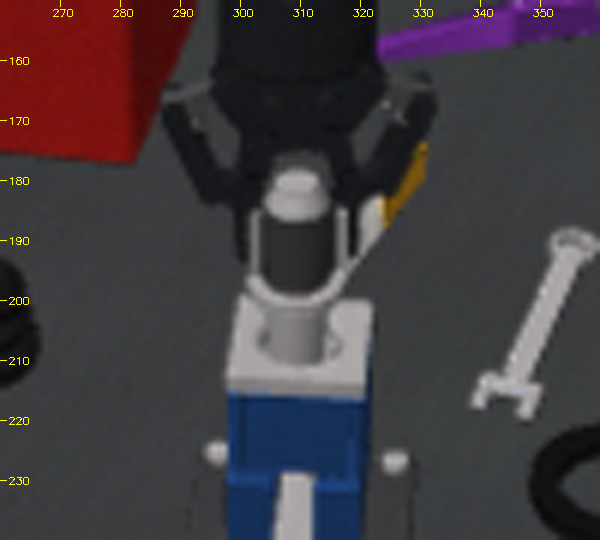

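The taper sits in the mouth at (309.2,205) with no contact force yet. The mouth spans about 303–317, so it needs about 1.5 mm more along -x. Continuing down.

```bash
python3 -m handwheel '[{"dx":-0.0013,"dy":-0.0007,"dz":0.005,"ax":0,"ay":0,"az":0},{"dx":-0.0013,"dy":-0.0007,"dz":0.01,"ax":0,"ay":0,"az":0},{"dx":-0.0013,"dy":-0.0007,"dz":0.015,"ax":0,"ay":0,"az":0},{"dx":-0.0013,"dy":-0.0007,"dz":0.015,"ax":0,"ay":0,"az":0}]' ;python3 go.py .5325 -.036 .158 26.5
```

```text
time: 7.25
tool_pos: [0.5319, -0.0364, 0.1645]
tool_rot: [-0.0, 0.974, 0.228, -0.001]
contact_force: [0.3, -0.5, -5.2]
gripper_width: 0.405
t 7.25 pos [ 0.5319 -0.0364  0.1645] theta 26.41 F [ 0.35 -0.51 -5.18] w 0.405 q [-0.21 -0.12  1.89  0.    1.37 -0.67]
shift mm [ 0.8 -0.1  6.5] turn [-0.0008  0.0011 -0.0015]
```

```bash
python3 -m handwheel '[{"dx":0,"dy":0,"dz":0.002,"ax":0,"ay":0,"az":0},{"dx":0,"dy":0,"dz":0.004,"ax":0,"ay":0,"az":0},{"dx":0,"dy":0,"dz":0.006,"ax":0,"ay":0,"az":0},{"dx":0,"dy":0,"dz":0.006,"ax":0,"ay":0,"az":0}]' ;python3 go.py .5325 -.036 .158 26.5
```

```text
time: 7.75
tool_pos: [0.5321, -0.0365, 0.159]
tool_rot: [-0.0, 0.974, 0.228, -0.0]
contact_force: [0.8, 0.5, -4.9]
gripper_width: 0.408
t 7.75 pos [ 0.5321 -0.0365  0.159 ] theta 26.41 F [ 0.79  0.54 -4.93] w 0.408 q [-0.21 -0.11  1.9   0.    1.36 -0.67]
shift mm [ 0.5 -0.3  1. ] turn [-0.0004  0.0004 -0.0015]
```

```bash
python3 -m handwheel '[{"dx":0,"dy":0,"dz":0.002,"ax":0,"ay":0,"az":0},{"dx":0,"dy":0,"dz":0.003,"ax":0,"ay":0,"az":0},{"dx":0,"dy":0,"dz":0.003,"ax":0,"ay":0,"az":0}]' ;python3 go.py .5325 -.036 .155 26.5
```

```text
time: 8.12
tool_pos: [0.5322, -0.0365, 0.1562]
tool_rot: [-0.0, 0.974, 0.228, -0.0]
contact_force: [-0.8, 0.6, -3.5]
gripper_width: 0.411
t 8.125 pos [ 0.5322 -0.0365  0.1562] theta 26.41 F [-0.8   0.61 -3.51] w 0.411 q [-0.21 -0.11  1.9  -0.    1.35 -0.67]
shift mm [ 0.5 -0.3  1.2] turn [-0.0002  0.0003 -0.0015]
```

```bash
python3 -m handwheel '[{"dx":0,"dy":0,"dz":0.002,"ax":0,"ay":0,"az":0},{"dx":0,"dy":0,"dz":0.003,"ax":0,"ay":0,"az":0},{"dx":0,"dy":0,"dz":0.003,"ax":0,"ay":0,"az":0}]' ;python3 go.py .5325 -.036 .152 26.5
```

```text
time: 8.5
tool_pos: [0.5322, -0.0365, 0.1532]
tool_rot: [-0.0, 0.974, 0.228, -0.0]
contact_force: [-1.9, 1.1, -3.6]
gripper_width: 0.407
t 8.5 pos [ 0.5322 -0.0365  0.1532] theta 26.41 F [-1.85  1.06 -3.64] w 0.407 q [-0.21 -0.11  1.9  -0.    1.35 -0.67]
shift mm [ 0.5 -0.3  1.2] turn [-0.0001  0.0003 -0.0015]
```

The collar should now be about 3.4 mm above the sleeve with almost no force, so the tang seems to have entered the ring. Checking with a picture.

Run:
```python
from h import *
from plant import manip
f=manip.grab_frame("side"); np.savez(f"pics/side7.npz",**f)
crop(f["image"],290,180,330,220,15,"pics/s7.png")
print(manip.state()["contact_force"],manip.state()["tool_pos"])
```

```text
[-0.90357227 -0.05632455 -4.13668699] [ 0.53216285 -0.0365447   0.15321689]
```

View pics/s7.png

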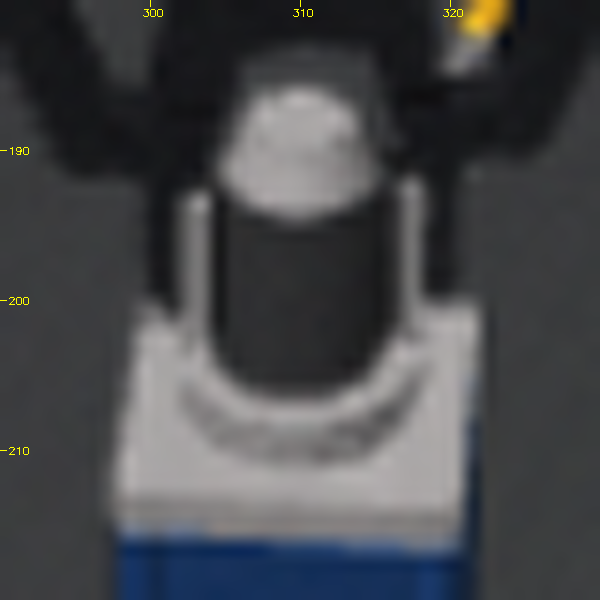

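```bash
python3 -m handwheel '[{"dx":0,"dy":0,"dz":0.001,"ax":0,"ay":0,"az":0.03},{"dx":0,"dy":0,"dz":0.002,"ax":0,"ay":0,"az":-0.03},{"dx":0,"dy":0,"dz":0.003,"ax":0,"ay":0,"az":0}]' ;python3 go.py .5325 -.036 .150 26.5
```

```text
time: 8.93
tool_pos: [0.5323, -0.0366, 0.1506]
tool_rot: [0.0, 0.974, 0.227, -0.0]
contact_force: [-3.2, 0.9, -2.0]
gripper_width: 0.408
t 8.925 pos [ 0.5323 -0.0366  0.1506] theta 26.25 F [-3.24  0.86 -1.95] w 0.408 q [-0.21 -0.1   1.9  -0.    1.34 -0.67]
shift mm [ 0.4 -0.4  0.6] turn [ 0.0001  0.     -0.0044]
```

```bash
python3 -m handwheel '[{"dx":-0.001,"dy":-0.0004,"dz":0.001,"ax":0,"ay":0,"az":0.03},{"dx":-0.001,"dy":-0.0004,"dz":0.002,"ax":0,"ay":0,"az":-0.03},{"dx":-0.001,"dy":-0.0004,"dz":0.003,"ax":0,"ay":0,"az":0.03},{"dx":-0.001,"dy":-0.0004,"dz":0.003,"ax":0,"ay":0,"az":0}]' ;python3 go.py .5325 -.036 .150 26.5
```

```text
time: 9.43
tool_pos: [0.5319, -0.0367, 0.1481]
tool_rot: [0.0, 0.973, 0.229, 0.001]
contact_force: [-1.1, 1.0, 0.9]
gripper_width: 0.408
t 9.425 pos [ 0.5319 -0.0367  0.1481] theta 26.45 F [-1.15  1.03  0.85] w 0.408 q [-0.21 -0.1   1.91  0.    1.34 -0.67]
shift mm [ 0.9 -0.3 -1.9] turn [ 0.0009 -0.0015 -0.001 ]
```

```bash
python3 -m handwheel '[{"dx":-0.0003,"dy":-0.0001,"dz":0.0015,"ax":0,"ay":0,"az":0.03},{"dx":-0.0003,"dy":-0.0001,"dz":0.002,"ax":0,"ay":0,"az":-0.03},{"dx":-0.0003,"dy":-0.0001,"dz":0.002,"ax":0,"ay":0,"az":0.03},{"dx":-0.0003,"dy":-0.0001,"dz":0.002,"ax":0,"ay":0,"az":0}]' ;python3 go.py .5325 -.036 .150 26.5
```

```text
time: 9.93
tool_pos: [0.5318, -0.0368, 0.1465]
tool_rot: [0.0, 0.973, 0.229, 0.001]
contact_force: [-0.5, 1.5, 3.9]
gripper_width: 0.404
t 9.925 pos [ 0.5318 -0.0368  0.1465] theta 26.48 F [-0.48  1.5   3.86] w 0.404 q [-0.21 -0.1   1.91  0.    1.33 -0.67]
shift mm [ 1.  -0.4 -3.5] turn [ 0.0013 -0.0019 -0.0004]
```

```bash
python3 -m handwheel '[{"dx":0,"dy":0,"dz":0.001,"ax":0,"ay":0,"az":0.04},{"dx":0,"dy":0,"dz":0.002,"ax":0,"ay":0,"az":-0.04},{"dx":0,"dy":0,"dz":0.002,"ax":0,"ay":0,"az":0.04},{"dx":0,"dy":0,"dz":0.002,"ax":0,"ay":0,"az":0}]' ;python3 go.py .5325 -.036 .150 26.5
```

```text
time: 10.42
tool_pos: [0.5321, -0.0368, 0.1453]
tool_rot: [0.001, 0.973, 0.229, 0.001]
contact_force: [-2.2, 1.1, 7.5]
gripper_width: 0.407
t 10.425 pos [ 0.5321 -0.0368  0.1453] theta 26.51 F [-2.19  1.06  7.53] w 0.407 q [-0.21 -0.1   1.91  0.    1.33 -0.67]
shift mm [ 0.8 -0.5 -4.7] turn [ 0.0017 -0.0024  0.0002]
```

```bash
python3 -m handwheel '[{"dx":-0.0005,"dy":-0.0002,"dz":0.001,"ax":0,"ay":0,"az":0.04},{"dx":-0.0005,"dy":-0.0002,"dz":0.0015,"ax":0,"ay":0,"az":-0.04},{"dx":-0.0005,"dy":-0.0002,"dz":0.0015,"ax":0,"ay":0,"az":0.04},{"dx":-0.0005,"dy":-0.0002,"dz":0.0015,"ax":0,"ay":0,"az":0}]' ;python3 go.py .5325 -.036 .150 26.5;  python3 - <<'E'
from h import *
from plant import manip
f=manip.grab_frame("side"); np.savez(f"pics/side8.npz",**f)
crop(f["image"],290,180,330,220,15,"pics/s8.png")
E
```

```text
time: 10.92
tool_pos: [0.532, -0.037, 0.1446]
tool_rot: [0.001, 0.973, 0.229, 0.002]
contact_force: [-1.4, 1.2, 9.7]
gripper_width: 0.408
t 10.925 pos [ 0.532  -0.037   0.1446] theta 26.51 F [-1.39  1.24  9.67] w 0.408 q [-0.21 -0.1   1.91  0.    1.33 -0.67]
shift mm [ 0.9 -0.6 -5.4] turn [ 0.0024 -0.0034  0.0002]
```

View pics/s8.png

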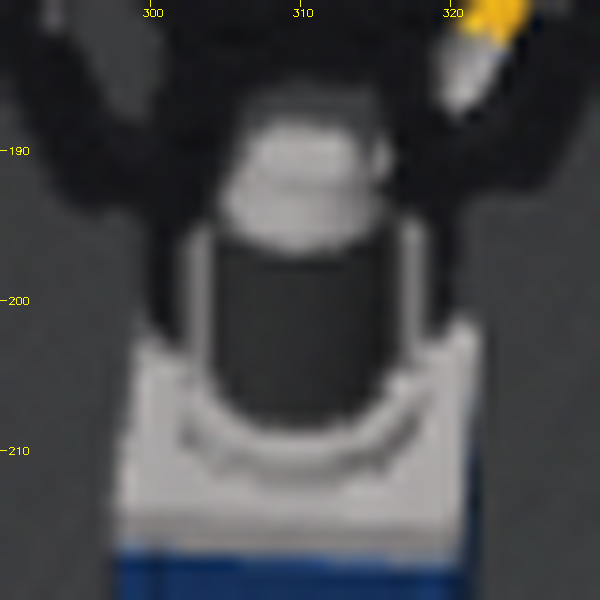

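```bash
python3 -m handwheel '[{"dx":0,"dy":0,"dz":0.001,"ax":0,"ay":0,"az":0.04},{"dx":0,"dy":0,"dz":0.001,"ax":0,"ay":0,"az":-0.04},{"dx":0,"dy":0,"dz":0.001,"ax":0,"ay":0,"az":0.03},{"dx":0,"dy":0,"dz":0.001,"ax":0,"ay":0,"az":0}]' ;python3 go.py .5325 -.036 .150 26.5
```

```text
time: 11.48
tool_pos: [0.5322, -0.037, 0.144]
tool_rot: [0.001, 0.973, 0.229, 0.002]
contact_force: [-2.4, 0.8, 11.7]
gripper_width: 0.409
t 11.475 pos [ 0.5322 -0.037   0.144 ] theta 26.5 F [-2.42  0.76 11.66] w 0.409 q [-0.21 -0.1   1.91  0.    1.32 -0.67]
shift mm [ 0.7 -0.7 -6. ] turn [ 0.0027 -0.0037  0.    ]
```

The push reached 11.7 N, and load against travel matches the cushion's 3 N/mm, so the arbor is on its stop. Easing off, then opening.

```bash
python3 -m handwheel '[{"dx":0,"dy":0,"dz":-0.003,"ax":0,"ay":0,"az":0},{"dx":0,"dy":0,"dz":-0.0055,"ax":0,"ay":0,"az":0},{"dx":0,"dy":0,"dz":-0.0055,"ax":0,"ay":0,"az":0}]' ;python3 go.py .5325 -.036 .150 26.5
```

```text
time: 11.85
tool_pos: [0.5311, -0.0368, 0.1469]
tool_rot: [0.0, 0.973, 0.229, 0.001]
contact_force: [1.8, 1.3, 3.5]
gripper_width: 0.41
t 11.85 pos [ 0.5311 -0.0368  0.1469] theta 26.45 F [1.77 1.32 3.52] w 0.41 q [-0.21 -0.1   1.91  0.    1.33 -0.67]
shift mm [ 1.6 -0.1 -3.1] turn [ 0.0011 -0.0018 -0.0009]
```

```bash
python3 -m handwheel '[{"dx":0.0005,"dy":0,"dz":-0.0015,"ax":0,"ay":0,"az":0},{"dx":0.0005,"dy":0,"dz":-0.0015,"ax":0,"ay":0,"az":0}]' ;python3 -m handwheel '[{"dx":0,"dy":0,"dz":0,"ax":0,"ay":0,"az":0},{"dx":0,"dy":0,"dz":0,"ax":0,"ay":0,"az":0},{"dx":0,"dy":0,"dz":0,"ax":0,"ay":0,"az":0},{"dx":0,"dy":0,"dz":0,"ax":0,"ay":0,"az":0},{"dx":0,"dy":0,"dz":0,"ax":0,"ay":0,"az":0}]' 0 ;python3 go.py .5325 -.036 .150 26.5;  python3 - <<'E'
from h import *
from plant import manip
f=manip.grab_frame("side"); np.savez(f"pics/side9.npz",**f)
crop(f["image"],280,170,340,220,12,"pics/s9.png")
E
```

```text
time: 12.1
tool_pos: [0.5309, -0.0365, 0.1475]
tool_rot: [0.0, 0.974, 0.229, 0.0]
contact_force: [0.8, 0.7, 1.6]
gripper_width: 0.406
time: 12.72
tool_pos: [0.5308, -0.0365, 0.1478]
tool_rot: [0.0, 0.974, 0.228, -0.0]
contact_force: [-0.2, 0.4, 0.3]
gripper_width: 1.002
t 12.725 pos [ 0.5308 -0.0365  0.1478] theta 26.41 F [-0.2   0.41  0.29] w 1.002 q [-0.21 -0.1   1.91 -0.    1.34 -0.67]
shift mm [ 1.7  0.3 -2.2] turn [ 0.      0.0001 -0.0015]
```

View pics/s9.png

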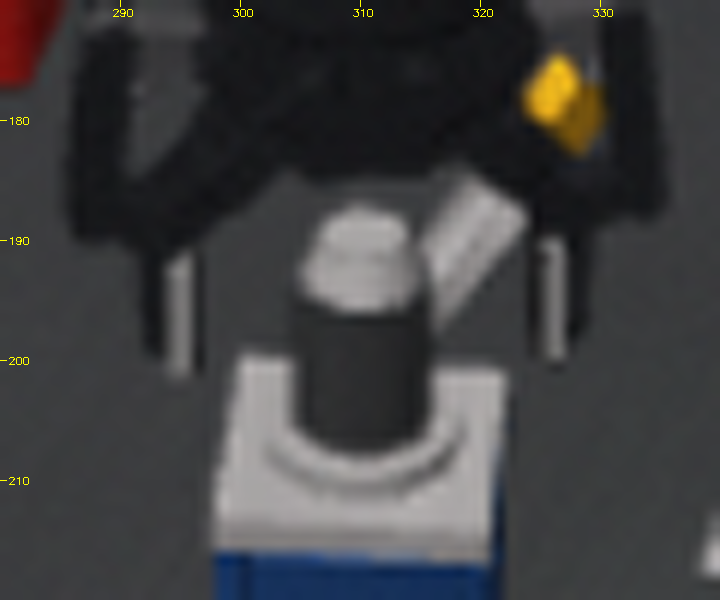

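The arbor stands upright and let go: head at (310,202), collar flush on the sleeve at about (310,210), open pads clear at x≈295 and 326. Rising while I measure the wedge more closely.

```bash
python3 -m handwheel '[{"dx":0,"dy":0,"dz":-0.03,"ax":0,"ay":0,"az":0},{"dx":0,"dy":0,"dz":-0.07,"ax":0,"ay":0,"az":0},{"dx":0,"dy":0,"dz":-0.11,"ax":0,"ay":0,"az":0.1}]'
python3 - <<'E'
from h import *
np.set_printoptions(precision=4,suppress=True,linewidth=200)
for n in("top","side"):
    f=load(f"pics/{n}0.npz"); P=cloud(f).reshape(-1,3); C=f["image"].reshape(-1,3).astype(int)
    m=(abs(P[:,0]-.6)<.05)&(P[:,1]<-.17)&(P[:,1]>-.43)
    y=m&(C[:,2]-C[:,0]>80)&(C[:,1]-C[:,0]>40); g=m&(C.min(1)>110)
    for nm,k in(("tail",y),("blade",g)):
        Q=P[k]; 
        if len(Q)<4: print(n,nm,len(Q)); continue
        print(n,nm,len(Q),"mean",Q.mean(0),"z",Q[:,2].min(),Q[:,2].max(),cv2.minAreaRect((Q[:,:2]*1000).astype(np.float32)))
    Q=P[y|g]; d=np.linalg.svd(Q[:,:2]-Q[:,:2].mean(0))[2][0]; print("dir",np.rad2deg(np.arctan2(d[1],d[0])))
    # at-plane centroid
    v,u=np.mgrid[:400,:640]; yy=y.reshape(400,640); print("tail px cent",u[yy].mean(),v[yy].mean(),at_z(f,u[yy].mean(),v[yy].mean(),.0277)); gg=g.reshape(400,640); print("blade px ext",u[gg].min(),u[gg].max(),v[gg].min(),v[gg].max())
E
python3 go.py .596 -.364 .1 -4
```

```text
time: 13.15
tool_pos: [0.5306, -0.0364, 0.2588]
tool_rot: [-0.0, 0.984, 0.178, -0.0]
contact_force: [0.6, 0.1, -0.2]
gripper_width: 1.005
top tail 149 mean [ 0.5979 -0.3641  0.0206] z -0.006968240788110647 0.036904618724465044 ((601.5904541015625, -365.7518615722656), (76.91267395019531, 23.167558670043945), 85.42498016357422)
top blade 2076 mean [ 0.5999 -0.2952  0.002 ] z -0.011967211656666477 0.03142543561368205 ((599.9894409179688, -299.9647216796875), (99.94915008544922, 259.90203857421875), 0.015534999780356884)
dir -89.9744903976401
tail px cent 411.8523489932886 170.3020134228188 [ 0.5967 -0.363   0.0277]
blade px ext 352 431 155 186
side tail 69 mean [ 0.5923 -0.3631  0.0215] z -0.0018654779154674284 0.0322979013457515 ((602.0415649414062, -373.9810791015625), (95.40444946289062, 34.977272033691406), 86.27983093261719)
side blade 109 mean [ 0.5996 -0.277   0.0156] z -0.005688599412670414 0.027609232798589844 ((609.3015747070312, -256.1126403808594), (151.6757049560547, 34.25486373901367), 67.4923095703125)
dir 84.15013861748498
tail px cent 326.0144927536232 178.82608695652175 [ 0.5893 -0.3539  0.0277]
blade px ext 298 323 183 208
t 13.15 pos [ 0.5306 -0.0364  0.2588] theta 20.53 F [ 0.61  0.13 -0.21] w 1.005 q [-0.21 -0.19  1.8  -0.    1.53 -0.57]
shift mm [-53.6 329.7 158.7] turn [-1.000e-04  4.000e-04  4.281e-01]
```

```bash
python3 -m handwheel '[{"dx":-0.01,"dy":0.06,"dz":0,"ax":0,"ay":0,"az":0.1},{"dx":-0.02,"dy":0.12,"dz":0,"ax":0,"ay":0,"az":0.2},{"dx":-0.03,"dy":0.18,"dz":0.02,"ax":0,"ay":0,"az":0.3},{"dx":-0.04,"dy":0.24,"dz":0.04,"ax":0,"ay":0,"az":0.43},{"dx":-0.05,"dy":0.3,"dz":0.06,"ax":0,"ay":0,"az":0.43}]'; python3 go.py .595 -.363 .1 -4.2
```

```text
time: 13.78
tool_pos: [0.5894, -0.3325, 0.1987]
tool_rot: [0.0, 0.999, -0.035, 0.0]
contact_force: [-0.5, 0.1, 0.3]
gripper_width: 1.0
t 13.775 pos [ 0.5894 -0.3325  0.1987] theta -4.0 F [-0.46  0.05  0.25] w 1.0 q [-0.62  0.19  1.52  0.    1.43 -0.55]
shift mm [ 7.7 30.  98.7] turn [ 0.0001 -0.0005  0.0034]
```

```bash
python3 -m handwheel '[{"dx":0.006,"dy":0.027,"dz":0.04,"ax":0,"ay":0,"az":0},{"dx":0.006,"dy":0.027,"dz":0.09,"ax":0,"ay":0,"az":0},{"dx":0.006,"dy":0.027,"dz":0.11,"ax":0,"ay":0,"az":0},{"dx":0.006,"dy":0.027,"dz":0.11,"ax":0,"ay":0,"az":0}]'; python3 go.py .595 -.363 .06 -4.2;  python3 - <<'E'
from h import *
from plant import manip
for n in("side","top"):
    f=manip.grab_frame(n); np.savez(f"pics/{n}10.npz",**f)
    if n=="side": crop(f["image"],290,120,370,190,9,"pics/s10.png")
    else: crop(f["image"],340,120,450,200,7,"pics/t10.png")
E
```

```text
time: 14.28
tool_pos: [0.5924, -0.3568, 0.0875]
tool_rot: [-0.001, 0.999, -0.034, -0.001]
contact_force: [0.9, -0.4, -0.3]
gripper_width: 1.005
t 14.275 pos [ 0.5924 -0.3568  0.0875] theta -3.93 F [ 0.86 -0.35 -0.28] w 1.005 q [-0.65  0.32  1.55  0.    1.27 -0.58]
shift mm [ 3.1  6.  27.5] turn [-0.002   0.003   0.0047]
```

View pics/s10.png

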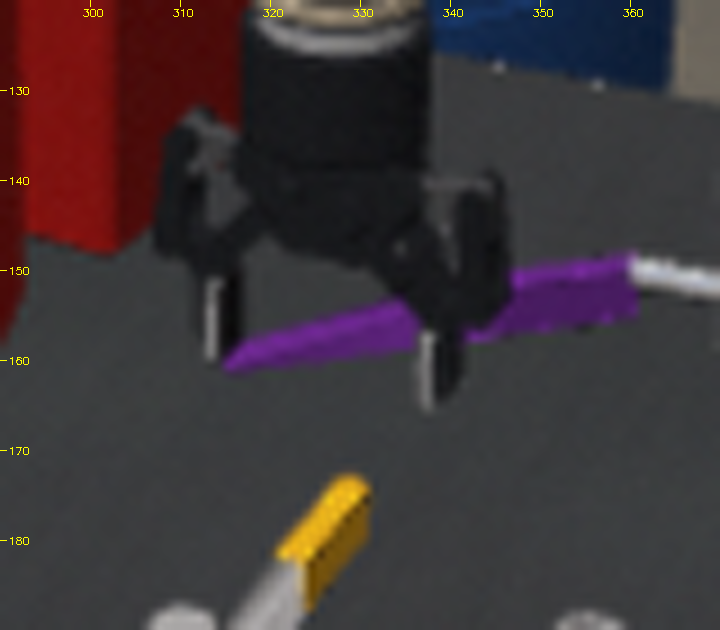

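View pics/t10.png

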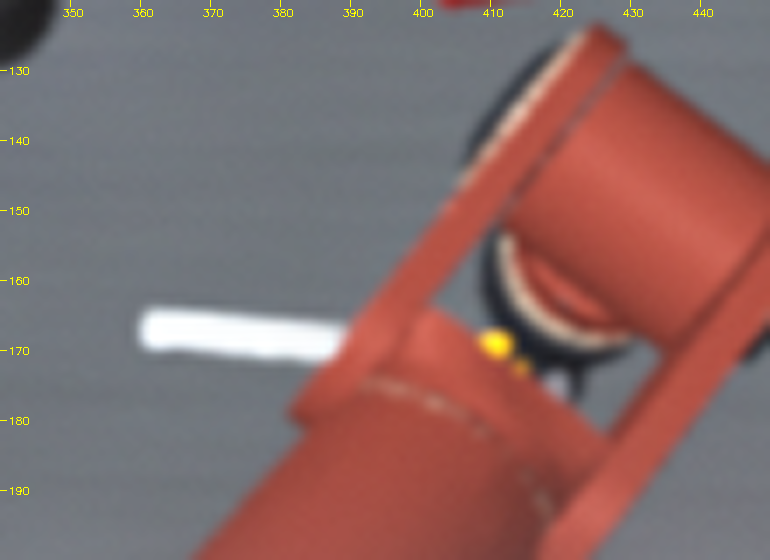

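Run:
```python
from h import *
from plant import manip
f=load("pics/side10.npz"); s=manip.state(); print(s["tool_pos"],proj(f,s["tool_pos"]))
for c in((.5924,-.3568),(.595,-.363),(.5967,-.363),(.590,-.363)):
    d=np.array([.07,1.])/np.hypot(.07,1)
    n=np.array([d[1],-d[0]])
    print(c,[proj(f,[*(np.array(c)+a*d+b*n),z]).round(1) for a,b,z in((-.035,.007,.0277),(-.035,-.007,.0277),(.035,.007,.0277),(.035,-.007,.0277),(-.035,-.007,0),(.035,-.007,0))])
```

```text
[ 0.59452825 -0.35820007  0.09161826] [325.50247141 163.52181435]
(0.5924, -0.3568) [array([327.5, 173.4]), array([330.8, 174.2]), array([320. , 182.4]), array([323.4, 183.3]), array([330.6, 180.2]), array([323.3, 189.5])]
(0.595, -0.363) [array([327.4, 172.4]), array([330.7, 173.3]), array([319.9, 181.4]), array([323.3, 182.3]), array([330.5, 179.3]), array([323.2, 188.5])]
(0.5967, -0.363) [array([327. , 172.3]), array([330.3, 173.2]), array([319.5, 181.3]), array([322.9, 182.3]), array([330.1, 179.2]), array([322.8, 188.4])]
(0.59, -0.363) [array([328.6, 172.7]), array([331.9, 173.5]), array([321.2, 181.7]), array([324.6, 182.6]), array([331.7, 179.5]), array([324.4, 188.7])]
```

The side view shows the pads at (313,159) and (337,164), straddling the wedge tail, whose centre is at about (326,177). The projected corners match a tail centre of (0.594,-0.3625). Lowering.

```bash
python3 -m handwheel '[{"dx":0,"dy":0.004,"dz":0.03,"ax":0,"ay":0,"az":0},{"dx":0,"dy":0.004,"dz":0.055,"ax":0,"ay":0,"az":0},{"dx":0,"dy":0.004,"dz":0.07,"ax":0,"ay":0,"az":0},{"dx":0,"dy":0.004,"dz":0.07,"ax":0,"ay":0,"az":0}]'; python3 go.py .594 -.3625 .008 -4.2
```

```text
time: 14.88
tool_pos: [0.5932, -0.3617, 0.0196]
tool_rot: [0.0, 0.999, -0.034, 0.0]
contact_force: [-0.2, -0.0, -0.9]
gripper_width: 1.0
t 14.875 pos [ 0.5932 -0.3617  0.0196] theta -3.93 F [-0.17 -0.01 -0.94] w 1.0 q [-0.65  0.41  1.57  0.    1.16 -0.59]
shift mm [ 0.8  0.8 11.6] turn [ 0.     -0.      0.0047]
```

```bash
python3 -m handwheel '[{"dx":0.001,"dy":0.001,"dz":0.006,"ax":0,"ay":0,"az":0},{"dx":0.001,"dy":0.001,"dz":0.010,"ax":0,"ay":0,"az":0},{"dx":0.001,"dy":0.001,"dz":0.010,"ax":0,"ay":0,"az":0}]'; python3 -m handwheel '[{"dx":0,"dy":0,"dz":0,"ax":0,"ay":0,"az":0},{"dx":0,"dy":0,"dz":0,"ax":0,"ay":0,"az":0},{"dx":0,"dy":0,"dz":0,"ax":0,"ay":0,"az":0},{"dx":0,"dy":0,"dz":0,"ax":0,"ay":0,"az":0},{"dx":0,"dy":0,"dz":0,"ax":0,"ay":0,"az":0}]' 255;python3 go.py .594 -.3625 .008 -4.2
python3 - <<'E'
from h import *
from plant import manip
for n in("side",):
    f=manip.grab_frame(n); np.savez(f"pics/{n}11.npz",**f)
    crop(f["image"],290,140,350,215,9,"pics/s11.png")
E
```

```text
time: 15.25
tool_pos: [0.5939, -0.3629, 0.0092]
tool_rot: [-0.0, 0.999, -0.035, -0.0]
contact_force: [-0.4, -0.8, -0.5]
gripper_width: 0.995
time: 15.88
tool_pos: [0.5942, -0.3631, 0.0095]
tool_rot: [0.0, 0.999, -0.034, 0.0]
contact_force: [0.6, -0.3, 0.9]
gripper_width: 0.149
t 15.875 pos [ 0.5942 -0.3631  0.0095] theta -3.95 F [ 0.61 -0.27  0.91] w 0.149 q [-0.66  0.42  1.57  0.    1.15 -0.59]
shift mm [-0.2 -0.6  1.5] turn [ 0.0003 -0.0006  0.0043]
```

View pics/s11.png

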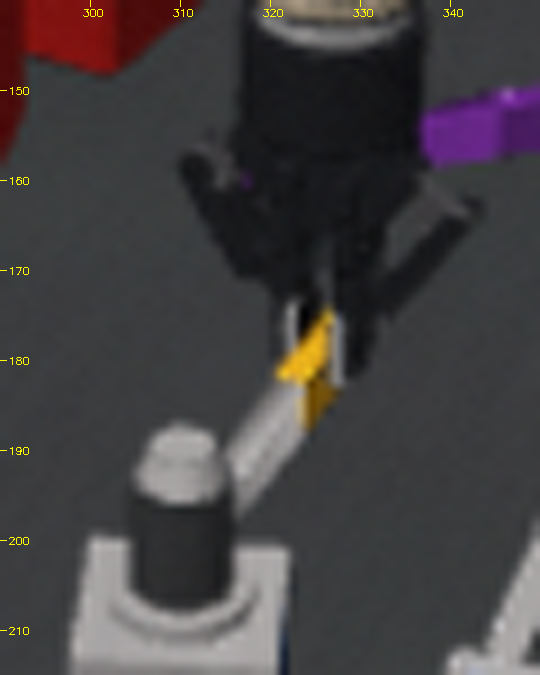

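Gripped across the tail at (325,178), opening about 13 mm, jaws square to it. Lifting.

```bash
python3 -m handwheel '[{"dx":0,"dy":0,"dz":-0.02,"ax":0,"ay":0,"az":0},{"dx":0,"dy":0,"dz":-0.05,"ax":0,"ay":0,"az":0},{"dx":0,"dy":0,"dz":-0.06,"ax":0,"ay":0,"az":0}]'; python3 go.py .6040 -.2700 .06 17.5
```

```text
time: 16.3
tool_pos: [0.5951, -0.3638, 0.0724]
tool_rot: [0.001, 0.999, -0.034, 0.002]
contact_force: [0.7, -0.1, -3.5]
gripper_width: 0.147
t 16.3 pos [ 0.5951 -0.3638  0.0724] theta -3.95 F [ 0.66 -0.1  -3.5 ] w 0.147 q [-0.66  0.35  1.55 -0.    1.24 -0.59]
shift mm [  2.4 -94.3  12.1] turn [ 0.0031 -0.003  -0.3744]
```

```bash
python3 -m handwheel '[{"dx":0.001,"dy":-0.02,"dz":0,"ax":0,"ay":0,"az":-0.15},{"dx":0.002,"dy":-0.05,"dz":0,"ax":0,"ay":0,"az":-0.3},{"dx":0.0025,"dy":-0.08,"dz":0,"ax":0,"ay":0,"az":-0.374},{"dx":0.0025,"dy":-0.091,"dz":0,"ax":0,"ay":0,"az":-0.374},{"dx":0.0025,"dy":-0.091,"dz":0,"ax":0,"ay":0,"az":-0.374}]'; python3 go.py .6040 -.2700 .0525 17.5
python3 - <<'E'
from h import *
from plant import manip
for n in("side","top"):
    f=manip.grab_frame(n); np.savez(f"pics/{n}12.npz",**f)
    if n=="side": crop(f["image"],280,150,360,240,7,"pics/s12.png")
    else: crop(f["image"],280,130,400,215,6,"pics/t12.png")
E
```

```text
time: 16.92
tool_pos: [0.6025, -0.272, 0.0689]
tool_rot: [0.0, 0.988, 0.152, -0.0]
contact_force: [0.5, -0.4, -2.8]
gripper_width: 0.141
t 16.925 pos [ 0.6025 -0.272   0.0689] theta 17.48 F [ 0.54 -0.44 -2.8 ] w 0.141 q [-0.54  0.28  1.64 -0.    1.22 -0.84]
shift mm [ 2.  -1.4 16.4] turn [ 0.      0.0006 -0.0004]
```

View pics/s12.png

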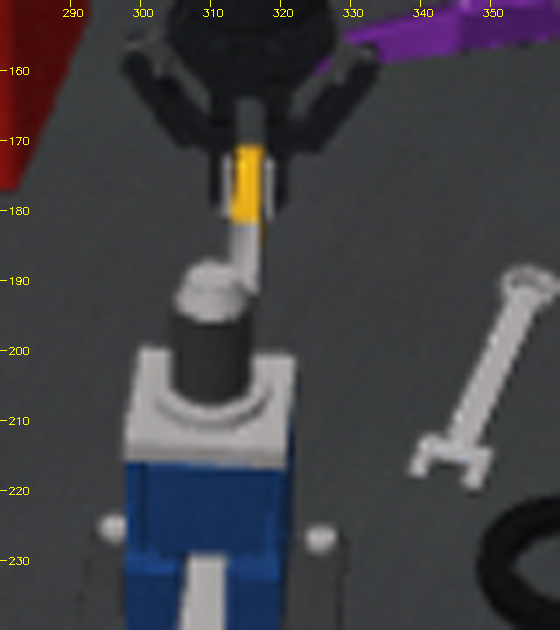

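View pics/t12.png

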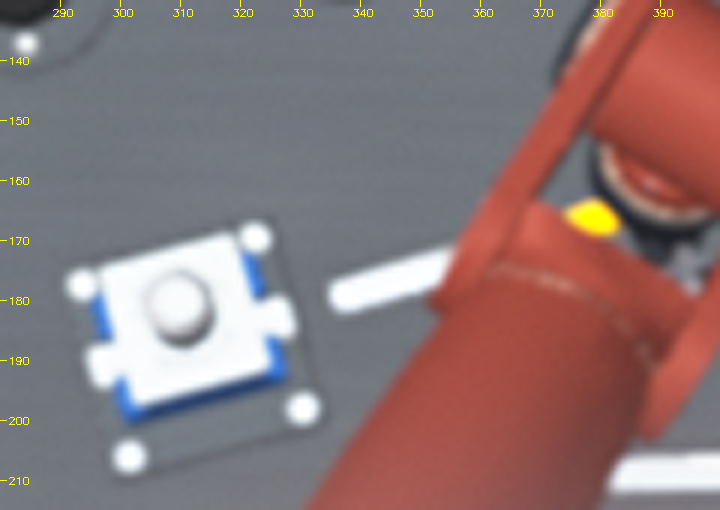

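Run:
```python
from h import *
np.set_printoptions(precision=4,suppress=True,linewidth=200)
f=load("pics/top12.npz")
L=at_z(f,294,190.3,.04)[:2]; Rr=at_z(f,329,182.3,.04)[:2]; print(L,Rr,(L+Rr)/2,"len",np.linalg.norm(L-Rr),np.rad2deg(np.arctan2(*(L-Rr)[::-1])))
print("tip",at_z(f,335,179.3,.065)[:2],"mid",at_z(f,352,174.3,.075)[:2])
S=[at_z(f,*c,.132)[:2] for c in((296,174.5),(319.5,168.5),(327,190.5),(303,197.5))]; print("top corners",S,np.mean(S,0))
print("base bolts",[at_z(f,*c,.01)[:2] for c in((293.3,177.7),(322.5,169.7),(330.3,198),(301.5,206))], np.mean([at_z(f,*c,.01)[:2] for c in((293.3,177.7),(322.5,169.7),(330.3,198),(301.5,206))],0))
crop(f["image"],285,165,345,215,13,"pics/t12z.png")
M=lambda th:None
g=np.array([.6025,-.272]);a=np.deg2rad(17.48);d=np.array([-np.sin(a),np.cos(a)]);n=np.array([d[1],-d[0]])
ax=np.array([.531,-.0366]); print("robot: along",(ax-g)@d,"lat",(g-ax)@n)
```

```text
[0.5209 0.0189] [ 0.5496 -0.0939] [ 0.5352 -0.0375] len 0.11636470658148063 104.27997046706689
tip [ 0.5563 -0.113 ] mid [ 0.5721 -0.1664]
top corners [array([0.5589, 0.0072]), array([ 0.5791, -0.0643]), array([ 0.5117, -0.0889]), array([ 0.4886, -0.0164])] [ 0.5346 -0.0406]
base bolts [array([0.5664, 0.0249]), array([ 0.5953, -0.0712]), array([ 0.5016, -0.0992]), array([ 0.473 , -0.0051])] [ 0.5341 -0.0377]
robot: along 0.24600632584281423 lat -0.0025095109721058858
```

View pics/t12z.png

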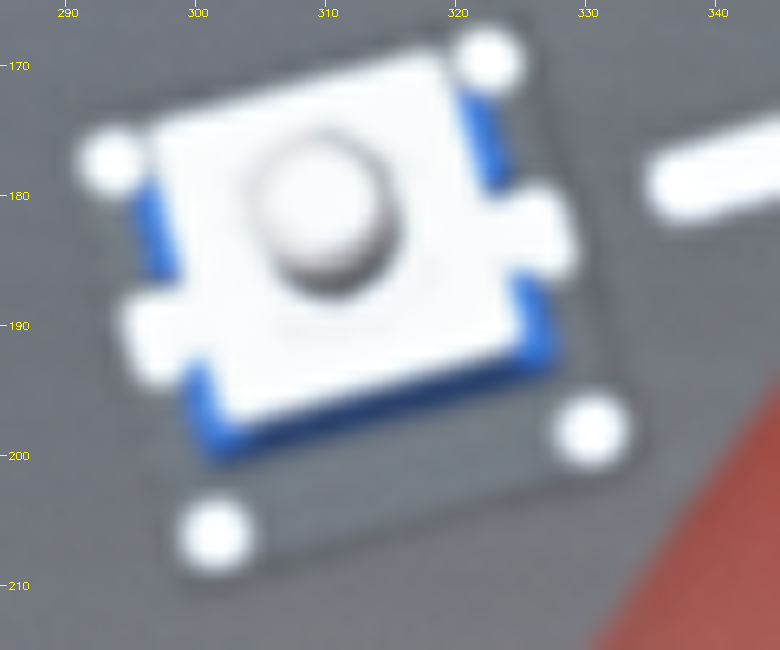

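```bash
python3 - <<'E'
from h import *
np.set_printoptions(precision=4,suppress=True,linewidth=200)
f=load("pics/top12.npz");P=cloud(f);im=f["image"]
m=np.zeros((400,640),bool); m[165:186,333:358]=True; m&=im.min(2)>215
Q=P[m]; g=np.array([.6055,-.271]);d=np.array([-.2924,.9563]);a=(Q[:,:2]-g)@d
k=(Q[:,2]>.04); A=np.c_[a[k]-.165,np.ones(k.sum())]; print(k.sum(),a.min(),a.max(),np.linalg.lstsq(A,Q[k,2],rcond=None)[0])
for lo in np.arange(.1,.17,.01):
    q=Q[k&(a>lo)&(a<lo+.01)]; print(lo,len(q),np.median(q[:,2]) if len(q) else 0, "expect",.0594+.006+(.165-lo-.005)/6)
E
python3 go.py .6030 -.2719 .0525 17
```

```text
86 0.10494834406140395 0.16272185757362284 [-0.1361  0.0657]
0.1 7 0.07544893516419782 expect 0.0754
0.11 15 0.07004277433763706 expect 0.07373333333333333
0.12 16 0.0702726516638923 expect 0.07206666666666667
0.13 14 0.07030766499682262 expect 0.0704
0.13999999999999999 16 0.0674650259402525 expect 0.06873333333333334
0.14999999999999997 13 0.06740264787007955 expect 0.06706666666666668
0.15999999999999998 5 0.06858588981930724 expect 0.0654
0.16999999999999998 0 0 expect 0.06373333333333334
t 17.025 pos [ 0.6027 -0.2732  0.0693] theta 17.42 F [ 0.53  0.48 -3.59] w 0.15 q [-0.54  0.28  1.64 -0.    1.22 -0.84]
shift mm [ 0.7 -1.1 16.8] turn [0.0007 0.0001 0.0073]
```

```bash
python3 -m handwheel '[{"dx":0.0006,"dy":-0.005,"dz":0.012,"ax":0,"ay":0,"az":0.008},{"dx":0.0006,"dy":-0.02,"dz":0.0145,"ax":0,"ay":0,"az":0.008},{"dx":0.0006,"dy":-0.035,"dz":0.0145,"ax":0,"ay":0,"az":0.008},{"dx":0.0006,"dy":-0.035,"dz":0.0145,"ax":0,"ay":0,"az":0.008}]'
cat > w.py <<'E'
from h import *
from plant import manip
s=manip.state();M=rot(s["tool_rot"]);p=s["tool_pos"];ax=np.array([.531,-.037]);a=np.deg2rad(17);d=np.array([-np.sin(a),np.cos(a)]);n=np.array([d[1],-d[0]])
F=s["contact_force"]
print("t",round(s["time"],2),"tip past axis mm",round(((p[:2]-ax)@d+.165)*1000,1),"lat",round((p[:2]-ax)@n*1000,2),"under z mm",round((p[2]-.0095)*1000,1),"theta",round(np.rad2deg(np.arctan2(M[1,0],M[0,0])),2),"F along/lat/z",round(F[:2]@d,2),round(F[:2]@n,2),round(F[2],2),"w",round(s["gripper_width"],3),"tilt",np.round(M[2,:2],4),"T",s["ft_torque"].round(2))
E
python3 w.py
```

```text
time: 17.52
tool_pos: [0.5923, -0.2372, 0.0545]
tool_rot: [-0.0, 0.989, 0.149, -0.0]
contact_force: [-0.6, 0.3, -3.0]
gripper_width: 0.148
t 17.52 tip past axis mm -44.4 lat 0.04 under z mm 45.0 theta 17.1 F along/lat/z 0.45 -0.52 -3.02 w 0.148 tilt [-0.0005 -0.0006] T [-0.14 -0.   -0.02]
```

Tip over the ledge, aligned within about 0.1 mm and 0.1°. Lowering gently to the floor.

```bash
python3 -m handwheel '[{"dx":0,"dy":0,"dz":0.003,"ax":0,"ay":0,"az":0},{"dx":0,"dy":0,"dz":0.005,"ax":0,"ay":0,"az":0},{"dx":0,"dy":0,"dz":0.006,"ax":0,"ay":0,"az":0},{"dx":0,"dy":0,"dz":0.006,"ax":0,"ay":0,"az":0}]'; python3 w.py
```

```text
time: 18.02
tool_pos: [0.5927, -0.2389, 0.0486]
tool_rot: [-0.0, 0.989, 0.148, -0.0]
contact_force: [0.7, -0.1, -4.7]
gripper_width: 0.144
t 18.02 tip past axis mm -46.2 lat -0.01 under z mm 39.1 theta 17.0 F along/lat/z -0.27 0.61 -4.7 w 0.144 tilt [-0.0002 -0.0001] T [-0.08 -0.07  0.04]
```

Run:
```python
from h import *
from plant import manip
for n in("side","top"):
    f=manip.grab_frame(n); np.savez(f"pics/{n}13.npz",**f)
    if n=="side": crop(f["image"],280,150,360,240,7,"pics/s13.png")
    else: crop(f["image"],280,150,370,215,8,"pics/t13.png")
```

```text
(no output)
```

View pics/t13.png

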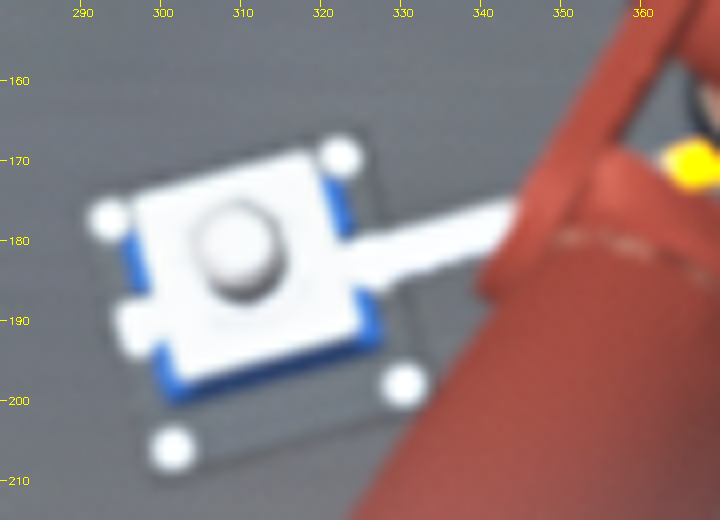

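Top view: the wedge blade lies over the right ledge at (329,181.5), in line with the slot. Sliding in.

```bash
python3 -m handwheel '[{"dx":0,"dy":-0.006,"dz":0,"ax":0,"ay":0,"az":0},{"dx":0,"dy":-0.014,"dz":0,"ax":0,"ay":0,"az":0},{"dx":0,"dy":-0.022,"dz":0,"ax":0,"ay":0,"az":0},{"dx":0,"dy":-0.026,"dz":0,"ax":0,"ay":0,"az":0}]'; python3 w.py
```

```text
time: 18.62
tool_pos: [0.5849, -0.213, 0.0487]
tool_rot: [-0.0, 0.989, 0.148, -0.0]
contact_force: [0.6, -0.4, -3.2]
gripper_width: 0.145
t 18.62 tip past axis mm -19.1 lat 0.05 under z mm 39.2 theta 17.05 F along/lat/z -0.59 0.45 -3.22 w 0.145 tilt [-0.0002 -0.0002] T [-0.14 -0.03  0.01]
```

```bash
python3 -m handwheel '[{"dx":0,"dy":-0.006,"dz":0.0005,"ax":0,"ay":0,"az":0},{"dx":0,"dy":-0.014,"dz":0.0008,"ax":0,"ay":0,"az":0},{"dx":0,"dy":-0.022,"dz":0.0008,"ax":0,"ay":0,"az":0},{"dx":0,"dy":-0.028,"dz":0.0008,"ax":0,"ay":0,"az":0}]'; python3 w.py
```

```text
time: 19.12
tool_pos: [0.5768, -0.1865, 0.048]
tool_rot: [-0.0, 0.989, 0.148, -0.0]
contact_force: [-1.3, 0.0, -4.1]
gripper_width: 0.148
t 19.12 tip past axis mm 8.6 lat 0.08 under z mm 38.5 theta 17.03 F along/lat/z 0.38 -1.23 -4.09 w 0.148 tilt [-0.     -0.0001] T [-0.11 -0.08 -0.02]
```

Tip is past the axis with no contact. Now driving in smaller steps while watching the force along the slot.

```bash
python3 -m handwheel '[{"dx":0,"dy":-0.004,"dz":0,"ax":0,"ay":0,"az":0},{"dx":0,"dy":-0.008,"dz":0,"ax":0,"ay":0,"az":0},{"dx":0,"dy":-0.012,"dz":0,"ax":0,"ay":0,"az":0}]'; python3 w.py;python3 -m handwheel '[{"dx":0,"dy":-0.003,"dz":0,"ax":0,"ay":0,"az":0},{"dx":0,"dy":-0.006,"dz":0,"ax":0,"ay":0,"az":0},{"dx":0,"dy":-0.006,"dz":0,"ax":0,"ay":0,"az":0}]'; python3 w.py
```

```text
time: 19.5
tool_pos: [0.574, -0.1765, 0.0484]
tool_rot: [0.001, 0.989, 0.148, 0.001]
contact_force: [0.8, -4.6, -3.5]
gripper_width: 0.147
t 19.5 tip past axis mm 19.0 lat 0.3 under z mm 38.9 theta 17.02 F along/lat/z -4.61 -0.54 -3.45 w 0.147 tilt [0.0008 0.0028] T [-0.93 -0.22  0.03]
time: 19.88
tool_pos: [0.5726, -0.1716, 0.0489]
tool_rot: [0.002, 0.989, 0.148, 0.001]
contact_force: [0.9, -6.5, -3.1]
gripper_width: 0.149
t 19.88 tip past axis mm 24.1 lat 0.46 under z mm 39.4 theta 17.03 F along/lat/z -6.47 -1.05 -3.07 w 0.149 tilt [0.0014 0.0044] T [-1.28 -0.28  0.04]
```

```bash
python3 -m handwheel '[{"dx":0,"dy":-0.003,"dz":0,"ax":0,"ay":0,"az":0},{"dx":0,"dy":-0.005,"dz":0,"ax":0,"ay":0,"az":0}]'; python3 w.py;python3 -m handwheel '[{"dx":0,"dy":-0.003,"dz":0,"ax":0,"ay":0,"az":0},{"dx":0,"dy":-0.004,"dz":0,"ax":0,"ay":0,"az":0}]'; python3 w.py
```

```text
time: 20.12
tool_pos: [0.5713, -0.1671, 0.0489]
tool_rot: [0.002, 0.989, 0.148, 0.001]
contact_force: [1.8, -7.1, -4.4]
gripper_width: 0.146
t 20.12 tip past axis mm 28.8 lat 0.48 under z mm 39.4 theta 17.02 F along/lat/z -7.34 -0.4 -4.37 w 0.146 tilt [0.0015 0.0048] T [-1.33 -0.3   0.05]
time: 20.38
tool_pos: [0.5702, -0.1634, 0.049]
tool_rot: [0.003, 0.989, 0.148, 0.001]
contact_force: [2.2, -8.5, -3.4]
gripper_width: 0.148
t 20.38 tip past axis mm 32.6 lat 0.55 under z mm 39.5 theta 17.02 F along/lat/z -8.8 -0.37 -3.42 w 0.148 tilt [0.0017 0.0054] T [-1.44 -0.39  0.04]
```

```bash
python3 -m handwheel '[{"dx":0,"dy":-0.003,"dz":0,"ax":0,"ay":0,"az":0},{"dx":0,"dy":-0.006,"dz":0,"ax":0,"ay":0,"az":0}]'; python3 w.py;python3 -m handwheel '[{"dx":0,"dy":-0.003,"dz":0,"ax":0,"ay":0,"az":0},{"dx":0,"dy":-0.006,"dz":0,"ax":0,"ay":0,"az":0}]'; python3 w.py
```

```text
time: 20.62
tool_pos: [0.5691, -0.1588, 0.0495]
tool_rot: [0.004, 0.989, 0.148, 0.002]
contact_force: [2.8, -11.5, -4.5]
gripper_width: 0.148
t 20.62 tip past axis mm 37.4 lat 0.81 under z mm 40.0 theta 17.03 F along/lat/z -11.78 -0.72 -4.53 w 0.148 tilt [0.0025 0.0081] T [-2.06 -0.56  0.03]
time: 20.88
tool_pos: [0.568, -0.1543, 0.05]
tool_rot: [0.005, 0.989, 0.148, 0.003]
contact_force: [4.6, -15.7, -4.5]
gripper_width: 0.149
t 20.88 tip past axis mm 42.0 lat 1.06 under z mm 40.5 theta 17.03 F along/lat/z -16.33 -0.19 -4.46 w 0.149 tilt [0.0035 0.0111] T [-2.63 -0.76  0.04]
```

```bash
python3 - <<'E'
from h import *
from plant import manip
f=manip.grab_frame("side"); np.savez("pics/side14.npz",**f); crop(f["image"],280,160,350,240,8,"pics/s14.png")
E
python3 w.py
```

```text
t 20.93 tip past axis mm 42.4 lat 1.07 under z mm 40.4 theta 17.03 F along/lat/z -12.8 0.47 -5.03 w 0.142 tilt [0.0034 0.0105] T [-2.29 -0.68  0.01]
```

View pics/s14.png

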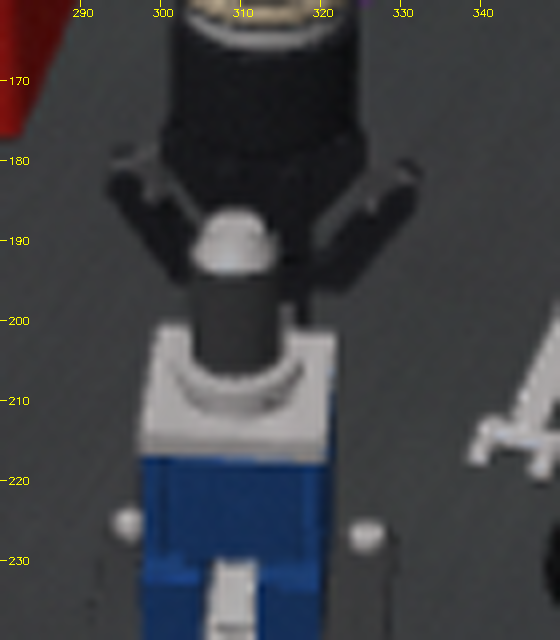

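```bash
python3 -m handwheel '[{"dx":-0.0003,"dy":-0.002,"dz":0,"ax":0,"ay":0,"az":0}]'; python3 w.py;python3 -m handwheel '[{"dx":-0.0003,"dy":-0.002,"dz":0,"ax":0,"ay":0,"az":0}]'; python3 w.py
```

```text
time: 21.05
tool_pos: [0.5674, -0.1529, 0.0502]
tool_rot: [0.006, 0.989, 0.148, 0.003]
contact_force: [4.1, -17.1, -4.6]
gripper_width: 0.142
t 21.05 tip past axis mm 43.5 lat 0.95 under z mm 40.7 theta 17.03 F along/lat/z -17.51 -1.04 -4.61 w 0.142 tilt [0.004  0.0122] T [-2.88 -0.9  -0.04]
time: 21.18
tool_pos: [0.5669, -0.1515, 0.0504]
tool_rot: [0.006, 0.989, 0.148, 0.003]
contact_force: [5.3, -16.9, -5.1]
gripper_width: 0.142
t 21.18 tip past axis mm 45.0 lat 0.84 under z mm 40.9 theta 17.02 F along/lat/z -17.7 0.18 -5.12 w 0.142 tilt [0.0047 0.0133] T [-2.96 -0.91 -0.03]
```

```bash
python3 -m handwheel '[{"dx":-0.0003,"dy":-0.001,"dz":0.001,"ax":0,"ay":0,"az":0}]'; python3 w.py;python3 -m handwheel '[{"dx":-0.0003,"dy":-0.001,"dz":0.001,"ax":0,"ay":0,"az":0}]'; python3 w.py;python3 -m handwheel '[{"dx":-0.0003,"dy":-0.001,"dz":0,"ax":0,"ay":0,"az":0}]'; python3 w.py
```

```text
time: 21.3
tool_pos: [0.5666, -0.1509, 0.0497]
tool_rot: [0.006, 0.989, 0.148, 0.004]
contact_force: [5.2, -17.6, -4.5]
gripper_width: 0.145
t 21.3 tip past axis mm 45.7 lat 0.75 under z mm 40.2 theta 17.01 F along/lat/z -18.36 -0.17 -4.51 w 0.145 tilt [0.0052 0.0136] T [-2.94 -0.91 -0.01]
time: 21.42
tool_pos: [0.5664, -0.1503, 0.0491]
tool_rot: [0.007, 0.989, 0.148, 0.004]
contact_force: [6.2, -18.4, -3.3]
gripper_width: 0.149
t 21.43 tip past axis mm 46.4 lat 0.7 under z mm 39.6 theta 17.0 F along/lat/z -19.41 0.53 -3.28 w 0.149 tilt [0.0057 0.0142] T [-2.87 -0.96  0.01]
time: 21.55
tool_pos: [0.566, -0.1496, 0.0492]
tool_rot: [0.007, 0.989, 0.148, 0.004]
contact_force: [5.2, -18.3, -2.9]
gripper_width: 0.146
t 21.55 tip past axis mm 47.1 lat 0.52 under z mm 39.7 theta 16.99 F along/lat/z -19.05 -0.42 -2.95 w 0.146 tilt [0.0061 0.0147] T [-2.96 -1.02 -0.07]
```

```bash
python3 -m handwheel '[{"dx":0,"dy":0,"dz":0.0003,"ax":0.007,"ay":-0.003,"az":0}]'; python3 w.py;python3 -m handwheel '[{"dx":0,"dy":0,"dz":0.0003,"ax":0.007,"ay":-0.003,"az":0}]'; python3 w.py
python3 - <<'E'
from h import *
from plant import manip
for n in("side","top"):
    f=manip.grab_frame(n); np.savez(f"pics/{n}15.npz",**f)
    if n=="side": crop(f["image"],280,160,350,240,8,"pics/s15.png")
    else: crop(f["image"],280,150,370,215,8,"pics/t15.png")
E
```

```text
time: 21.68
tool_pos: [0.5658, -0.1493, 0.0488]
tool_rot: [0.003, 0.989, 0.148, 0.002]
contact_force: [6.0, -17.2, -3.3]
gripper_width: 0.15
t 21.68 tip past axis mm 47.4 lat 0.45 under z mm 39.3 theta 16.99 F along/lat/z -18.18 0.68 -3.31 w 0.15 tilt [0.0029 0.007 ] T [-2.91 -1.01 -0.07]
time: 21.8
tool_pos: [0.5657, -0.1493, 0.0483]
tool_rot: [-0.0, 0.989, 0.148, -0.0]
contact_force: [5.5, -17.3, -4.0]
gripper_width: 0.145
t 21.8 tip past axis mm 47.4 lat 0.37 under z mm 38.8 theta 16.99 F along/lat/z -18.16 0.25 -3.99 w 0.145 tilt [-0.0003 -0.0002] T [-2.88 -1.02 -0.05]
```

View pics/s15.png

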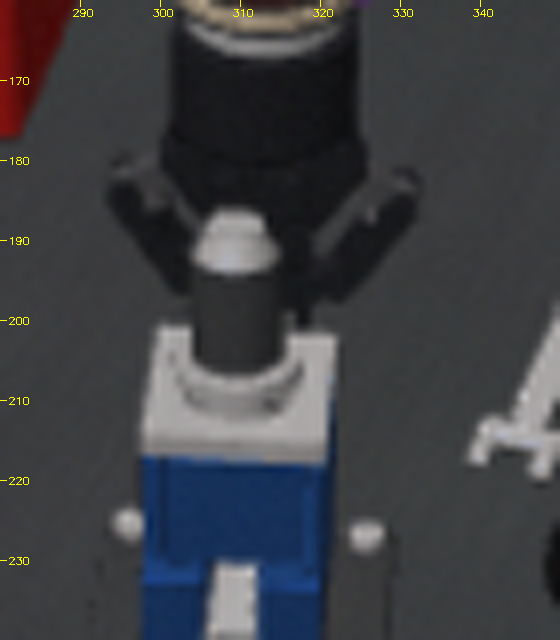

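View pics/t15.png

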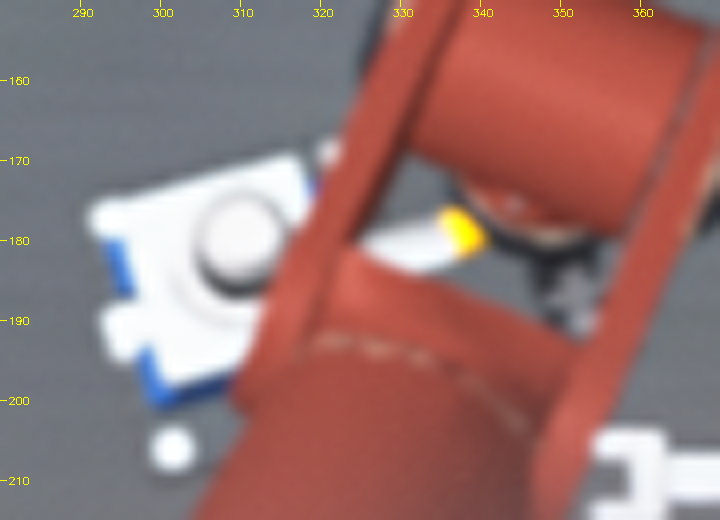

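Run:
```python
from h import *
f=load("pics/top15.npz"); crop(f["image"],315,165,355,195,18,"pics/t15z.png")
a=np.deg2rad(17);d=np.array([-np.sin(a),np.cos(a)])
for u,v in((335,176.3),(337,182.0),(336,179)):
    p=at_z(f,u,v,.066)[:2]-[.0034,.0016]; print(p,((p-[.531,-.037])@d+.130)*1000)
s=load("pics/side15.npz")
# arbor top height: cone top centre pixel
for zz in (.197,.200,.203): print(zz,proj(s,[.5295,-.031,zz]))
s9=load("pics/side9.npz"); print(proj(s9,[.531,-.037,.1973]))
crop(s["image"],295,180,325,220,15,"pics/s15z.png")
```

```text
[ 0.56238471 -0.11433467] 46.8684893761053
[ 0.54416657 -0.12110214] 45.72319434300705
[ 0.553752   -0.11771072] 46.1639123366129
0.197 [309.79384318 190.58631514]
0.2 [309.79789992 189.75870583]
0.203 [309.80196744 188.92889963]
[310.05814593 189.33663576]
```

View pics/t15z.png

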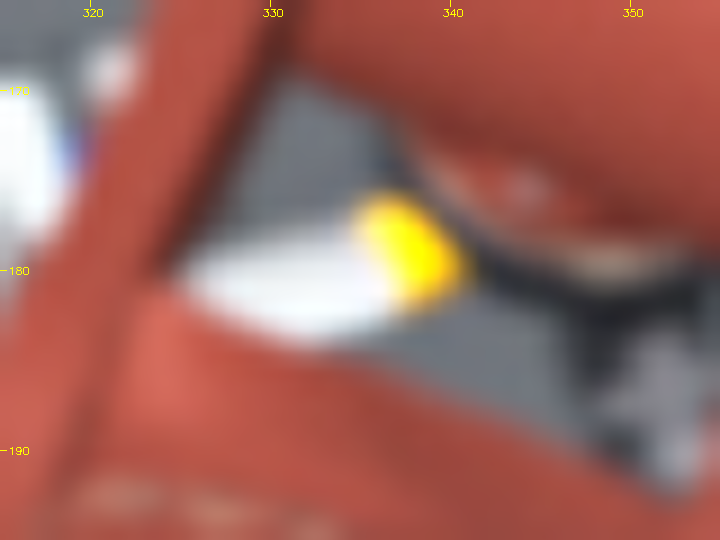

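View pics/s15z.png

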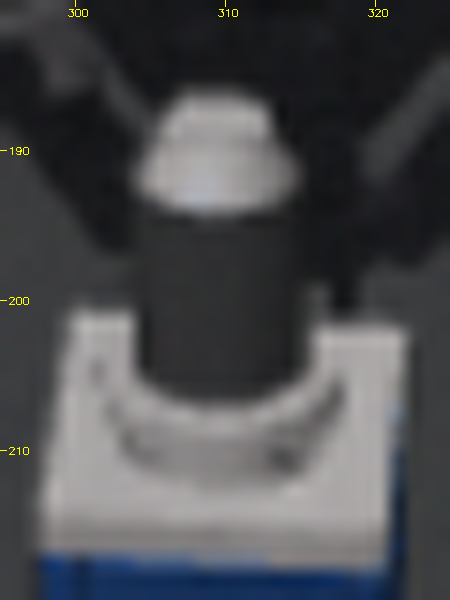

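The blade/tail border at (337,179) puts the tip about 46 mm past the axis, so the wedge has not slipped. The arbor has risen about 3–4 mm. Continuing slowly with tiny wiggles to ease the friction.

```bash
python3 -m handwheel '[{"dx":-0.0003,"dy":-0.001,"dz":0,"ax":0,"ay":0,"az":0.015},{"dx":-0.0003,"dy":-0.001,"dz":0,"ax":0,"ay":0,"az":-0.015}]'; python3 w.py;python3 -m handwheel '[{"dx":0,"dy":-0.001,"dz":0,"ax":0,"ay":0,"az":0.015},{"dx":0,"dy":-0.0015,"dz":0,"ax":0.001,"ay":0,"az":0}]'; python3 w.py
```

```text
time: 22.15
tool_pos: [0.5656, -0.1483, 0.0483]
tool_rot: [-0.0, 0.988, 0.155, 0.001]
contact_force: [8.4, -15.7, -5.3]
gripper_width: 0.146
t 22.15 tip past axis mm 48.5 lat 0.57 under z mm 38.8 theta 17.82 F along/lat/z -17.49 3.4 -5.33 w 0.146 tilt [ 0.0013 -0.0001] T [-2.64 -1.44 -0.46]
time: 22.4
tool_pos: [0.5653, -0.1471, 0.0485]
tool_rot: [-0.0, 0.988, 0.155, 0.001]
contact_force: [8.9, -17.2, -5.5]
gripper_width: 0.145
t 22.4 tip past axis mm 49.7 lat 0.66 under z mm 39.0 theta 17.81 F along/lat/z -19.02 3.49 -5.51 w 0.145 tilt [ 0.0015 -0.0003] T [-2.92 -1.4  -0.39]
```

```bash
python3 -m handwheel '[{"dx":0,"dy":-0.0005,"dz":0,"ax":0,"ay":0,"az":0.02},{"dx":0,"dy":-0.001,"dz":0,"ax":0,"ay":0,"az":0.014}]'; python3 w.py;python3 -m handwheel '[{"dx":0,"dy":-0.001,"dz":0,"ax":0,"ay":0,"az":0},{"dx":0,"dy":-0.001,"dz":0,"ax":0,"ay":0,"az":0}]'; python3 w.py
```

```text
time: 22.65
tool_pos: [0.5646, -0.1464, 0.0484]
tool_rot: [-0.0, 0.989, 0.148, 0.0]
contact_force: [6.5, -18.5, -5.7]
gripper_width: 0.15
t 22.65 tip past axis mm 50.5 lat 0.14 under z mm 38.9 theta 17.04 F along/lat/z -19.63 0.83 -5.65 w 0.15 tilt [0.0001 0.    ] T [-3.15 -1.13 -0.12]
time: 22.9
tool_pos: [0.5644, -0.1457, 0.0485]
tool_rot: [0.0, 0.989, 0.148, 0.0]
contact_force: [6.7, -19.2, -3.7]
gripper_width: 0.149
t 22.9 tip past axis mm 51.2 lat 0.16 under z mm 39.0 theta 17.05 F along/lat/z -20.31 0.84 -3.75 w 0.149 tilt [0.0002 0.0006] T [-3.21 -1.1  -0.05]
```

Force is now 20 N, so I must stay well below 24 N. I'll press the tail down lightly, which levers the blade up over the ledge, to help the lift before pushing farther.

```bash
python3 -m handwheel '[{"dx":0,"dy":0.0005,"dz":0.0015,"ax":0,"ay":0,"az":0}]'; python3 w.py;python3 -m handwheel '[{"dx":0,"dy":0,"dz":0.0015,"ax":0,"ay":0,"az":0}]'; python3 w.py
```

```text
time: 23.02
tool_pos: [0.5647, -0.1461, 0.0474]
tool_rot: [0.0, 0.989, 0.148, 0.0]
contact_force: [5.7, -18.5, -1.2]
gripper_width: 0.144
t 23.02 tip past axis mm 50.8 lat 0.34 under z mm 37.9 theta 17.05 F along/lat/z -19.38 -0.01 -1.17 w 0.144 tilt [0.0004 0.0002] T [-2.89 -0.89 -0.03]
time: 23.15
tool_pos: [0.565, -0.1462, 0.0464]
tool_rot: [0.0, 0.989, 0.148, 0.0]
contact_force: [5.1, -17.3, 0.7]
gripper_width: 0.15
t 23.15 tip past axis mm 50.7 lat 0.59 under z mm 36.9 theta 17.05 F along/lat/z -18.0 -0.17 0.65 w 0.15 tilt [0.0008 0.0005] T [-2.94 -0.73 -0.05]
```

```bash
python3 -m handwheel '[{"dx":-0.0003,"dy":-0.001,"dz":0.0005,"ax":0,"ay":0,"az":0}]'; python3 w.py;python3 -m handwheel '[{"dx":-0.0003,"dy":-0.001,"dz":0.0005,"ax":0,"ay":0,"az":0}]'; python3 w.py;python3 -m handwheel '[{"dx":0,"dy":-0.001,"dz":0.0005,"ax":0,"ay":0,"az":0}]'; python3 w.py
```

```text
time: 23.28
tool_pos: [0.5648, -0.1457, 0.0463]
tool_rot: [0.001, 0.989, 0.148, 0.001]
contact_force: [5.3, -19.2, 0.2]
gripper_width: 0.151
t 23.27 tip past axis mm 51.1 lat 0.54 under z mm 36.8 theta 17.05 F along/lat/z -19.95 -0.54 0.22 w 0.151 tilt [0.0014 0.0017] T [-3.19 -0.9  -0.07]
time: 23.4
tool_pos: [0.5647, -0.1453, 0.0463]
tool_rot: [0.001, 0.989, 0.148, 0.001]
contact_force: [6.4, -20.8, 0.5]
gripper_width: 0.148
t 23.4 tip past axis mm 51.6 lat 0.54 under z mm 36.8 theta 17.06 F along/lat/z -21.77 0.08 0.48 w 0.148 tilt [0.0022 0.0029] T [-3.36 -0.98 -0.07]
time: 23.52
tool_pos: [0.5646, -0.1447, 0.0461]
tool_rot: [0.002, 0.989, 0.148, 0.002]
contact_force: [7.4, -21.4, 1.3]
gripper_width: 0.15
t 23.52 tip past axis mm 52.2 lat 0.7 under z mm 36.6 theta 17.07 F along/lat/z -22.64 0.82 1.3 w 0.15 tilt [0.0026 0.0039] T [-3.43 -0.97  0.02]
```

```bash
python3 -m handwheel '[{"dx":0,"dy":0.002,"dz":-0.001,"ax":0,"ay":0,"az":0},{"dx":0,"dy":0.003,"dz":-0.003,"ax":0,"ay":0,"az":0}]'; python3 w.py
```

```text
time: 23.78
tool_pos: [0.5644, -0.146, 0.0476]
tool_rot: [-0.0, 0.989, 0.148, 0.001]
contact_force: [5.9, -16.1, -4.2]
gripper_width: 0.147
t 23.77 tip past axis mm 51.0 lat 0.04 under z mm 38.1 theta 17.03 F along/lat/z -17.12 0.9 -4.23 w 0.147 tilt [ 0.0011 -0.0004] T [-2.69 -1.01 -0.12]
```

Run:
```python
from h import *
from plant import manip
for n in("side",):
    f=manip.grab_frame(n); np.savez(f"pics/{n}16.npz",**f)
a=load("pics/side9.npz")["image"][180:230,292:328]; b=f["image"][180:230,292:328]
c=np.hstack([cv2.resize(x,None,fx=10,fy=10,interpolation=cv2.INTER_CUBIC) for x in(a,b)])
for y in range(180,230,5): cv2.putText(c,str(y),(0,(y-180)*10+4),0,.4,(0,255,255),1); cv2.line(c,(28,(y-180)*10),(720,(y-180)*10),(0,255,255),1)
cv2.imwrite("pics/cmp.png",c)
for n in(9,15,16):
    s=load(f"pics/side{n}.npz"); P=cloud(s); Q=P[183:192,306:314]; k=np.hypot(Q[...,0]-.53,Q[...,1]+.034)<.025; print(n,"cone zmax",np.nanpercentile(Q[k][:,2],[50,90,97]),"sleeve top z",np.nanmedian(P[208:213,299:303,2]), np.nanmedian(P[211:214,301:318,2]))
```

```text
9 cone zmax [0.19764356 0.22734359 0.22863904] sleeve top z 0.1322991396217562 0.1325031173841381
15 cone zmax [0.19905831 0.2019198  0.20304846] sleeve top z 0.1332498824486691 0.1319439201869942
16 cone zmax [0.19923181 0.20239397 0.20267906] sleeve top z 0.1314338892043439 0.13163968626870115
```

View pics/cmp.png

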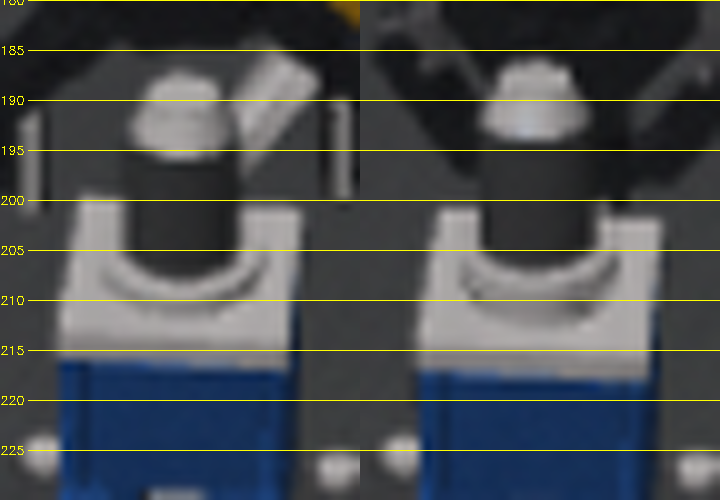

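Run:
```python
from h import *
np.set_printoptions(precision=4,suppress=True)
u=np.array([-.364,.931])
for n in(9,15,16):
    s=load(f"pics/side{n}.npz"); P=cloud(s); im=s["image"]
    Q=P[194:206,306:314].reshape(-1,3); k=np.hypot(Q[:,0]-.53,Q[:,1]+.034)<.03; Q=Q[k]
    A=np.c_[Q[:,2],np.ones(len(Q))]; f=Q[:,:2]@u; c=np.linalg.lstsq(A,f,rcond=None)[0]; print(n,len(Q),"slope",c[0],"front@.16",c[0]*.16+c[1], "res",(f-A@c).std())
    # vertical edges of head for lateral tilt
    g=cv2.cvtColor(im,cv2.COLOR_BGR2GRAY).astype(float)
    T=P[185:189,307:313]; print(T[...,2])
```

```text
9 96 slope -0.03422718237015817 front@.16 -0.21229967411287817 res 0.0029012844725566198
[[ 0.0059  0.0036 -0.0001  0.0015 -0.0001  0.0001]
 [ 0.0063 -0.0028 -0.0026  0.0038  0.0001  0.0028]
 [ 0.0005 -0.0024  0.0001 -0.0021  0.0005  0.0022]
 [ 0.1976  0.1974  0.197   0.1976  0.1991  0.1976]]
15 95 slope -0.06167869221022536 front@.16 -0.21267769932159303 res 0.0022883347312504005
[[0.1461 0.1434 0.1478 0.143  0.1396 0.1402]
 [0.1412 0.1998 0.2012 0.1987 0.1356 0.1378]
 [0.2002 0.204  0.1996 0.1986 0.1978 0.2032]
 [0.2011 0.1982 0.2024 0.2019 0.2009 0.202 ]]
16 96 slope -0.05651988534366693 front@.16 -0.21359756873766056 res 0.0025947923103225375
[[0.1486 0.1493 0.1485 0.1499 0.1403 0.1451]
 [0.1472 0.2027 0.1995 0.1957 0.1393 0.142 ]
 [0.2006 0.2019 0.1982 0.2026 0.2007 0.2021]
 [0.1996 0.2025 0.2004 0.1993 0.2009 0.1988]]
```

Run:
```python
from h import *
np.set_printoptions(precision=4,suppress=True)
u=np.array([-.292,.956]); w=np.array([.956,.292])
for n in(9,13,14,15,16):
    s=load(f"pics/side{n}.npz"); P=cloud(s)
    Q=P[219:228,303:317].reshape(-1,3); Q=Q[(Q[:,2]>.05)&(Q[:,2]<.14)]
    H=P[196:205,306:314].reshape(-1,3); H=H[np.hypot(H[:,0]-.53,H[:,1]+.034)<.03]
    t=P[203:213,296:324].reshape(-1,3); t=t[(t[:,2]>.125)&(t[:,2]<.140)]
    print(n,"blue face",np.median(Q[:,:2]@u),"head",np.median(H[:,:2]@u),H[:,2].mean(),"head lat",(H[:,:2]@w).mean(),"blue lat", "top z",np.median(t[:,2]),"top edge front",np.percentile(t[:,:2]@u,97))
```

```text
9 blue face -0.1561621843077401 head -0.17432058030515474 0.1691709241085369 head lat 0.4971900894194492 blue lat top z 0.13301950156106368 top edge front -0.16135266874468984
13 blue face -0.15636102992750514 head -0.1743086215364077 0.16920655635455206 head lat 0.49718763856338355 blue lat top z 0.1333591651985923 top edge front -0.16132660172772764
14 blue face -0.1514567924289309 head -0.17571383202492485 0.16839706389536158 head lat 0.4972650176741192 blue lat top z 0.1325069422780626 top edge front -0.159966210710088
15 blue face -0.1505517449515356 head -0.1761191300462039 0.16818870198656652 head lat 0.49733790818546275 blue lat top z 0.1326208273480694 top edge front -0.16179813426438097
16 blue face -0.1503670971705206 head -0.17675056968932001 0.16789853995155848 head lat 0.4973187228884963 blue lat top z 0.13260943615152404 top edge front -0.1622418062235467
```

The comparison shows the sleeve pushed about 6 mm toward the camera while the arbor's head stayed back. The arbor has risen about 5 mm but leans back and binds. I'll ease the wedge back until the side force is gone so the arbor can straighten, then look.

```bash
python3 -m handwheel '[{"dx":0,"dy":0.002,"dz":0,"ax":0,"ay":0,"az":0},{"dx":0,"dy":0.004,"dz":0,"ax":0,"ay":0,"az":0}]'; python3 w.py;  python3 -m handwheel '[{"dx":0,"dy":0.002,"dz":0,"ax":0,"ay":0,"az":0},{"dx":0,"dy":0.004,"dz":0,"ax":0,"ay":0,"az":0}]'; python3 w.py
python3 - <<'E'
from h import *
from plant import manip
f=manip.grab_frame("side"); np.savez("pics/side17.npz",**f)
u=np.array([-.292,.956]); s=f; P=cloud(s)
Q=P[219:228,303:317].reshape(-1,3); Q=Q[(Q[:,2]>.05)&(Q[:,2]<.14)]
H=P[196:205,306:314].reshape(-1,3); H=H[np.hypot(H[:,0]-.53,H[:,1]+.034)<.03]
print("blue face",np.median(Q[:,:2]@u),"head",np.median(H[:,:2]@u))
f2=manip.grab_frame("top"); np.savez("pics/top17.npz",**f2)
a=load("pics/side9.npz")["image"][180:230,292:328]; b=f["image"][180:230,292:328]
c=np.hstack([cv2.resize(x,None,fx=10,fy=10,interpolation=cv2.INTER_CUBIC) for x in(a,b)])
for y in range(180,230,5): cv2.putText(c,str(y),(0,(y-180)*10+4),0,.4,(0,255,255),1); cv2.line(c,(28,(y-180)*10),(720,(y-180)*10),(0,255,255),1)
cv2.imwrite("pics/cmp17.png",c)
E
```

```text
time: 24.08
tool_pos: [0.5648, -0.148, 0.047]
tool_rot: [-0.002, 0.989, 0.148, -0.0]
contact_force: [4.9, -9.6, -0.5]
gripper_width: 0.146
t 24.07 tip past axis mm 49.0 lat -0.15 under z mm 37.5 theta 17.03 F along/lat/z -10.6 1.9 -0.53 w 0.146 tilt [ 0.0003 -0.0046] T [-1.84 -0.8  -0.09]
time: 24.32
tool_pos: [0.5653, -0.1499, 0.0464]
tool_rot: [-0.004, 0.989, 0.148, -0.001]
contact_force: [2.9, -3.9, 0.4]
gripper_width: 0.148
t 24.32 tip past axis mm 47.0 lat -0.25 under z mm 36.9 theta 17.03 F along/lat/z -4.59 1.61 0.36 w 0.148 tilt [-0.0005 -0.0088] T [-0.98 -0.62 -0.08]
blue face -0.1544402821848323 head -0.17986081478958105
```

View pics/cmp17.png

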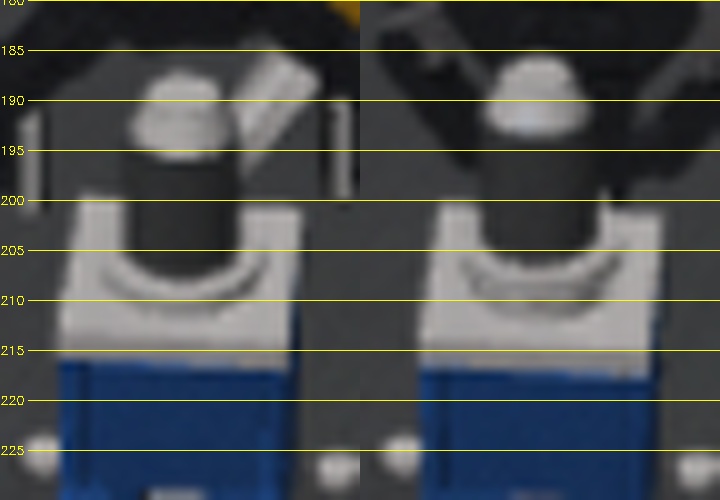

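```bash
python3 -m handwheel '[{"dx":0,"dy":0.003,"dz":-0.001,"ax":-0.004,"ay":0,"az":0},{"dx":0,"dy":0.005,"dz":-0.001,"ax":-0.008,"ay":0,"az":0}]'; python3 w.py;  python3 -m handwheel '[{"dx":0,"dy":0.002,"dz":0,"ax":0,"ay":0,"az":0},{"dx":0,"dy":0.004,"dz":0,"ax":0,"ay":0,"az":0}]'; python3 w.py
cat > look.py <<'E'
import sys
from h import *
from plant import manip
n=sys.argv[1]
f=manip.grab_frame("side"); np.savez(f"pics/side{n}.npz",**f)
u=np.array([-.292,.956]); s=f; P=cloud(s)
Q=P[219:228,303:317].reshape(-1,3); Q=Q[(Q[:,2]>.05)&(Q[:,2]<.14)]
r=[]
for a,b in((195,199),(199,203),(203,206)):
    H=P[a:b,306:314].reshape(-1,3); H=H[np.hypot(H[:,0]-.53,H[:,1]+.034)<.035]; r.append((round(float(H[:,2].mean()),4),round(float(np.median(H[:,:2]@u)+.1743)*1000,1)))
T=P[184:189,308:312,2]
print("sleeve moved mm",(np.median(Q[:,:2]@u)+.1563)*1000,"head(z,moved)",r,"top z",np.nanmedian(T[T>.18]))
a=load("pics/side9.npz")["image"][180:230,292:328]; b=f["image"][180:230,292:328]
c=np.hstack([cv2.resize(x,None,fx=10,fy=10,interpolation=cv2.INTER_CUBIC) for x in(a,b)])
for y in range(180,230,5): cv2.putText(c,str(y),(0,(y-180)*10+4),0,.4,(0,255,255),1); cv2.line(c,(28,(y-180)*10),(720,(y-180)*10),(0,255,255),1)
cv2.imwrite(f"pics/cmp{n}.png",c)
E
python3 look.py 18
```

```text
time: 24.68
tool_pos: [0.5651, -0.1524, 0.046]
tool_rot: [-0.003, 0.989, 0.148, -0.002]
contact_force: [3.3, 1.8, 1.2]
gripper_width: 0.149
t 24.68 tip past axis mm 44.7 lat -1.14 under z mm 36.5 theta 17.02 F along/lat/z 0.78 3.68 1.24 w 0.149 tilt [-0.0031 -0.0065] T [ 0.04 -0.6  -0.31]
time: 24.92
tool_pos: [0.565, -0.1553, 0.0448]
tool_rot: [-0.004, 0.989, 0.148, -0.003]
contact_force: [1.7, 3.6, 2.8]
gripper_width: 0.142
t 24.93 tip past axis mm 41.9 lat -2.06 under z mm 35.3 theta 17.06 F along/lat/z 2.91 2.71 2.79 w 0.142 tilt [-0.0056 -0.0091] T [ 0.66 -0.27 -0.31]
sleeve moved mm -1.1634698294038792 head(z,moved) [(0.1785, -5.7), (0.1647, -4.0), (0.1514, -4.4)] top z 0.19945010883300573
```

View pics/cmp18.png

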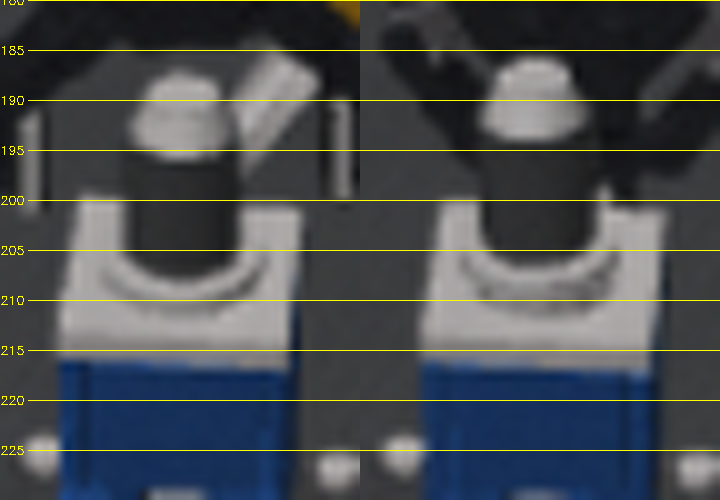

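Backing off lets the arbor straighten: the head offset fell from 8 mm to 3 mm. The push force came from tilt binding plus my pressing down at the tail. I'll re-level the wedge and push back in, then carry the tail slightly upward so the blade acts as a lever pivoting on its tip. That lifts the nose with little side force.

```bash
python3 -m handwheel '[{"dx":0.001,"dy":0,"dz":-0.0015,"ax":-0.005,"ay":0.003,"az":0},{"dx":0.002,"dy":-0.002,"dz":-0.003,"ax":-0.009,"ay":0.005,"az":0},{"dx":0.002,"dy":-0.006,"dz":-0.003,"ax":-0.009,"ay":0.005,"az":0}]'; python3 w.py;  python3 -m handwheel '[{"dx":0,"dy":-0.003,"dz":-0.001,"ax":0,"ay":0,"az":0},{"dx":0,"dy":-0.005,"dz":-0.002,"ax":-0.005,"ay":0,"az":0}]'; python3 w.py
```

```text
time: 25.35
tool_pos: [0.5647, -0.1509, 0.0473]
tool_rot: [0.002, 0.989, 0.149, -0.001]
contact_force: [1.2, -5.8, -2.6]
gripper_width: 0.149
t 25.35 tip past axis mm 46.2 lat -1.06 under z mm 37.8 theta 17.11 F along/lat/z -5.88 -0.57 -2.61 w 0.149 tilt [-0.0023  0.0043] T [-0.89 -0.33 -0.02]
time: 25.6
tool_pos: [0.5636, -0.1474, 0.0494]
tool_rot: [0.006, 0.989, 0.149, -0.0]
contact_force: [3.6, -9.4, -4.8]
gripper_width: 0.145
t 25.6 tip past axis mm 49.9 lat -1.06 under z mm 39.9 theta 17.12 F along/lat/z -10.07 0.66 -4.76 w 0.145 tilt [-0.0019  0.0123] T [-1.55 -0.49 -0.01]
```

```bash
python3 -m handwheel '[{"dx":0.0005,"dy":-0.001,"dz":-0.002,"ax":-0.008,"ay":0.001,"az":0},{"dx":0.0005,"dy":-0.003,"dz":-0.003,"ax":-0.014,"ay":0.002,"az":0}]'; python3 w.py;  python3 -m handwheel '[{"dx":0,"dy":-0.001,"dz":-0.0015,"ax":-0.008,"ay":0,"az":0},{"dx":0,"dy":-0.003,"dz":-0.002,"ax":-0.012,"ay":0,"az":0}]'; python3 w.py
```

```text
time: 25.85
tool_pos: [0.5635, -0.1455, 0.0526]
tool_rot: [0.014, 0.989, 0.149, 0.002]
contact_force: [3.5, -13.2, -5.3]
gripper_width: 0.146
t 25.85 tip past axis mm 51.7 lat -0.62 under z mm 43.1 theta 17.14 F along/lat/z -13.61 -0.55 -5.32 w 0.146 tilt [0.0001 0.0291] T [-2.19 -0.63  0.05]
time: 26.1
tool_pos: [0.563, -0.1436, 0.0549]
tool_rot: [0.021, 0.989, 0.149, 0.003]
contact_force: [3.8, -16.3, -5.8]
gripper_width: 0.146
t 26.1 tip past axis mm 53.7 lat -0.58 under z mm 45.4 theta 17.15 F along/lat/z -16.67 -1.08 -5.82 w 0.146 tilt [0.0005 0.0434] T [-2.66 -0.72  0.06]
```

```bash
python3 -m handwheel '[{"dx":0,"dy":0,"dz":-0.002,"ax":-0.01,"ay":0,"az":0},{"dx":0,"dy":0,"dz":-0.004,"ax":-0.015,"ay":0,"az":0}]'; python3 w.py; python3 look.py 19
```

```text
time: 26.35
tool_pos: [0.5627, -0.1434, 0.0585]
tool_rot: [0.029, 0.988, 0.149, 0.004]
contact_force: [5.1, -15.3, -7.6]
gripper_width: 0.148
t 26.35 tip past axis mm 54.0 lat -0.83 under z mm 49.0 theta 17.14 F along/lat/z -16.08 0.43 -7.61 w 0.148 tilt [-0.      0.0577] T [-2.64 -0.78 -0.01]
sleeve moved mm 4.925694700070399 head(z,moved) [(0.18, -3.0), (0.166, -2.3), (0.1535, -1.6)] top z 0.20369350191246133
```

View pics/cmp19.png

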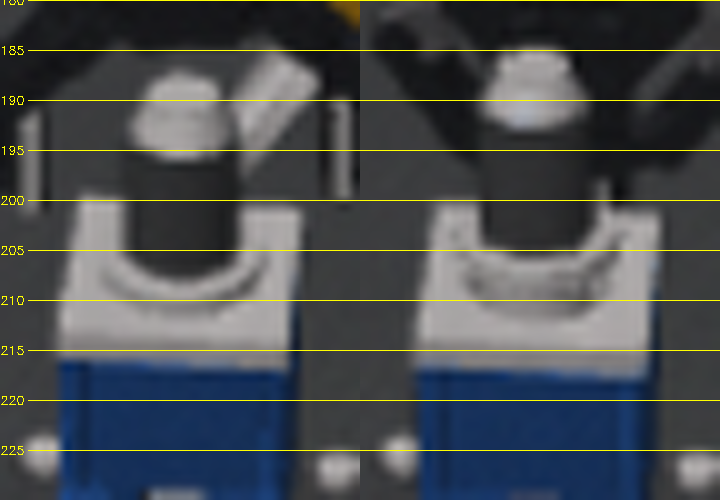

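```bash
python3 -m handwheel '[{"dx":0,"dy":-0.002,"dz":0,"ax":0,"ay":0,"az":0.01},{"dx":0,"dy":-0.003,"dz":0,"ax":0,"ay":0,"az":-0.01}]'; python3 w.py; python3 -m handwheel '[{"dx":0,"dy":-0.001,"dz":0,"ax":0,"ay":0,"az":0.01},{"dx":0,"dy":-0.001,"dz":0,"ax":0,"ay":0,"az":0.01}]'; python3 w.py
```

```text
time: 26.65
tool_pos: [0.5616, -0.1397, 0.058]
tool_rot: [0.027, 0.988, 0.154, 0.004]
contact_force: [4.0, -10.9, -8.0]
gripper_width: 0.148
t 26.65 tip past axis mm 57.9 lat -0.8 under z mm 48.5 theta 17.69 F along/lat/z -11.61 0.65 -8.0 w 0.148 tilt [-0.0004  0.0554] T [-1.88 -0.8  -0.1 ]
time: 26.9
tool_pos: [0.5604, -0.138, 0.0573]
tool_rot: [0.027, 0.988, 0.149, 0.003]
contact_force: [4.3, -11.3, -6.5]
gripper_width: 0.145
t 26.9 tip past axis mm 59.8 lat -1.37 under z mm 47.8 theta 17.13 F along/lat/z -12.08 0.78 -6.51 w 0.145 tilt [-0.0016  0.0535] T [-1.86 -0.51  0.08]
```

The force dropped from 16 N to 12 N while advancing, so the taper has let go. Continuing, and lowering the tail gradually back to level.

```bash
python3 -m handwheel '[{"dx":0.0005,"dy":-0.002,"dz":0.0005,"ax":0.004,"ay":0,"az":0},{"dx":0.0005,"dy":-0.004,"dz":0.001,"ax":0.008,"ay":0,"az":0}]'; python3 w.py; python3 -m handwheel '[{"dx":0.0005,"dy":-0.002,"dz":0.0005,"ax":0.004,"ay":0,"az":0},{"dx":0.0005,"dy":-0.004,"dz":0.001,"ax":0.008,"ay":0,"az":0}]'; python3 w.py
```

```text
time: 27.15
tool_pos: [0.56, -0.1345, 0.0563]
tool_rot: [0.023, 0.989, 0.149, 0.003]
contact_force: [2.8, -12.0, -7.2]
gripper_width: 0.146
t 27.15 tip past axis mm 63.3 lat -0.79 under z mm 46.8 theta 17.14 F along/lat/z -12.33 -0.84 -7.16 w 0.146 tilt [-0.0014  0.0464] T [-2.07 -0.56  0.09]
time: 27.4
tool_pos: [0.5588, -0.1295, 0.0547]
tool_rot: [0.018, 0.989, 0.149, 0.002]
contact_force: [2.4, -8.4, -6.6]
gripper_width: 0.145
t 27.4 tip past axis mm 68.4 lat -0.44 under z mm 45.2 theta 17.12 F along/lat/z -8.71 -0.13 -6.64 w 0.145 tilt [-0.0018  0.0359] T [-1.46 -0.48  0.02]
```

```bash
python3 look.py 20;python3 -m handwheel '[{"dx":0.0003,"dy":-0.003,"dz":0.001,"ax":0.006,"ay":0,"az":0},{"dx":0.0005,"dy":-0.006,"dz":0.002,"ax":0.012,"ay":0.001,"az":0}]'; python3 w.py;  python3 -m handwheel '[{"dx":0,"dy":-0.002,"dz":0.001,"ax":0.006,"ay":0,"az":0},{"dx":0,"dy":-0.003,"dz":0.002,"ax":0.012,"ay":0.001,"az":0}]'; python3 w.py; python3 look.py 21
```

```text
sleeve moved mm 2.500518426767684 head(z,moved) [(0.1777, -6.0), (0.1642, -4.4), (0.1531, -2.5)] top z 0.20714556593089128
time: 27.7
tool_pos: [0.5573, -0.1232, 0.0523]
tool_rot: [0.011, 0.989, 0.149, 0.001]
contact_force: [2.6, -7.5, -6.7]
gripper_width: 0.147
t 27.7 tip past axis mm 74.9 lat -0.03 under z mm 42.8 theta 17.13 F along/lat/z -7.95 0.25 -6.69 w 0.147 tilt [-0.0011  0.0228] T [-1.25 -0.42  0.06]
time: 27.95
tool_pos: [0.5564, -0.12, 0.0503]
tool_rot: [0.005, 0.989, 0.149, 0.001]
contact_force: [1.9, -6.4, -7.5]
gripper_width: 0.144
t 27.95 tip past axis mm 78.2 lat 0.02 under z mm 40.8 theta 17.13 F along/lat/z -6.67 -0.08 -7.51 w 0.144 tilt [-0.0001  0.0101] T [-1.05 -0.3  -0.01]
sleeve moved mm 1.8329142686601685 head(z,moved) [(0.1778, -5.9), (0.1638, -5.5), (0.1536, -1.7)] top z 0.20644457563043922
```

View pics/cmp21.png

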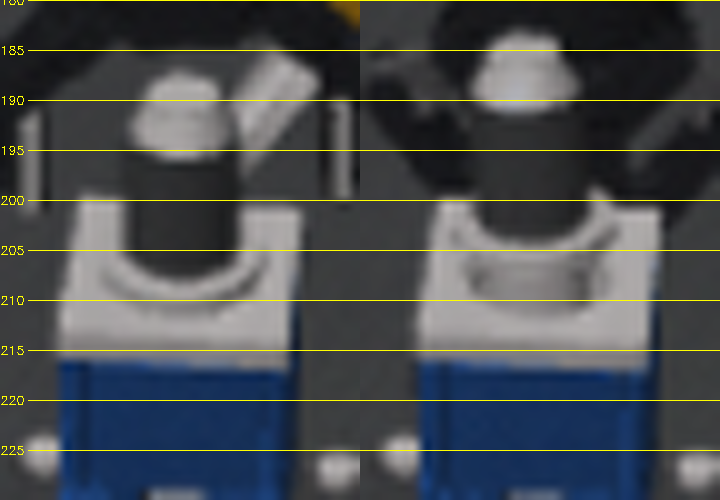

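The arbor is now about 9 mm up, leaning slightly back toward the gripper. I lower the tail onto the floor and draw the wedge back a little so the nose comes back and it straightens.

```bash
python3 -m handwheel '[{"dx":0,"dy":0,"dz":0.0015,"ax":0.005,"ay":0,"az":0},{"dx":0,"dy":0,"dz":0.0025,"ax":0.01,"ay":0,"az":0}]'; python3 w.py;  python3 -m handwheel '[{"dx":0,"dy":0.002,"dz":0,"ax":0,"ay":0,"az":0},{"dx":0,"dy":0.004,"dz":0,"ax":0,"ay":0,"az":0}]'; python3 w.py; python3 look.py 22
```

```text
time: 28.25
tool_pos: [0.5564, -0.1191, 0.048]
tool_rot: [-0.001, 0.989, 0.149, -0.0]
contact_force: [-0.6, -3.5, -3.8]
gripper_width: 0.151
t 28.25 tip past axis mm 79.1 lat 0.27 under z mm 38.5 theta 17.11 F along/lat/z -3.16 -1.59 -3.8 w 0.151 tilt [ 0.0002 -0.0023] T [-0.73 -0.04  0.06]
time: 28.5
tool_pos: [0.5577, -0.1216, 0.0483]
tool_rot: [-0.002, 0.989, 0.149, 0.0]
contact_force: [-0.9, 0.9, -5.4]
gripper_width: 0.146
t 28.5 tip past axis mm 76.3 lat 0.77 under z mm 38.8 theta 17.09 F along/lat/z 1.14 -0.63 -5.36 w 0.146 tilt [ 0.0008 -0.0049] T [0.01 0.08 0.08]
sleeve moved mm -0.4879231409424811 head(z,moved) [(0.1764, -7.8), (0.1624, -7.0), (0.1525, -2.4)] top z 0.20593112012310438
```

View pics/cmp22.png

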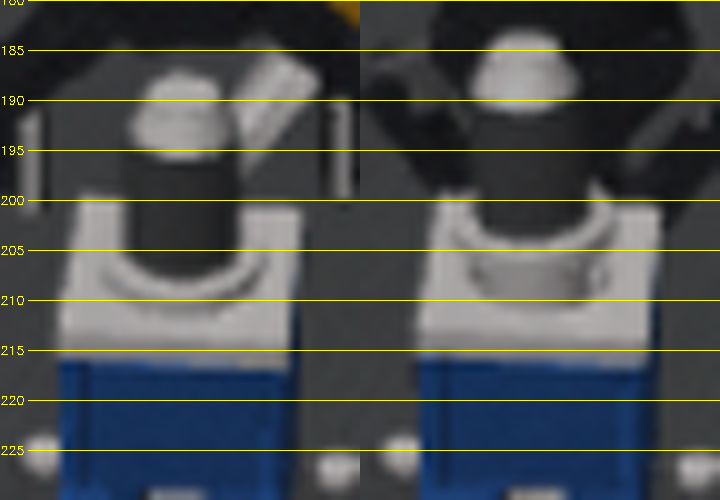

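```bash
python3 -m handwheel '[{"dx":-0.0004,"dy":0.002,"dz":0,"ax":-0.002,"ay":0,"az":0},{"dx":-0.0004,"dy":0.004,"dz":0,"ax":-0.004,"ay":0,"az":0},{"dx":-0.0004,"dy":0.004,"dz":0,"ax":-0.004,"ay":0,"az":0}]'; python3 w.py
python3 - <<'E'
from h import *
from plant import manip
np.set_printoptions(precision=4,suppress=True)
f=manip.grab_frame("side"); np.savez("pics/side23.npz",**f)
ft=manip.grab_frame("top"); np.savez("pics/top23.npz",**ft); crop(ft["image"],280,150,360,215,9,"pics/t23.png")
u=np.array([-.292,.956]); w=np.array([.956,.292])
for n,r0,r1 in((9,197,206),(22,192,201),(23,192,201)):
    s=load(f"pics/side{n}.npz");P=cloud(s);im=s["image"]
    Z=[];F=[];L=[]
    for r in range(r0,r1):
        row=P[r,300:320]; k=(np.hypot(row[:,0]-.53,row[:,1]+.037)<.032)&(im[r,300:320].max(1)<75)
        q=row[k]; 
        # nearest-camera region: central pixels
        c=len(q)//2; q2=q[max(0,c-3):c+3]; Z.append(q2[:,2].mean());F.append((q2[:,:2]@u).mean());L.append((q[:,:2]@w).mean())
    p=np.polyfit(Z,F,1); l=np.polyfit(Z,L,1); print(n,"F slope",p[0],"at z.165",np.polyval(p,.165),"lat slope",l[0],np.polyval(l,.165))
E
python3 look.py 24
```

```text
time: 28.92
tool_pos: [0.5597, -0.1267, 0.0493]
tool_rot: [0.001, 0.989, 0.149, 0.002]
contact_force: [-1.4, -0.5, -5.1]
gripper_width: 0.146
t 28.93 tip past axis mm 70.8 lat 1.16 under z mm 39.8 theta 17.08 F along/lat/z -0.03 -1.51 -5.11 w 0.146 tilt [0.0029 0.0022] T [-0.2   0.13  0.13]
9 F slope 0.03481286715192851 at z.165 -0.1737694308251273 lat slope -0.003453519761851648 0.4961188428758093
22 F slope -0.0400366107220171 at z.165 -0.1814549239968783 lat slope 0.05799263251773627 0.4998586907084329
23 F slope -0.0641426781931528 at z.165 -0.17465890285558455 lat slope 0.0917954555131136 0.5021667281263454
sleeve moved mm -0.5552904921404811 head(z,moved) [(0.1797, -2.7), (0.1652, -1.9), (0.1532, -1.6)] top z 0.2056655064036682
```

View pics/cmp24.png

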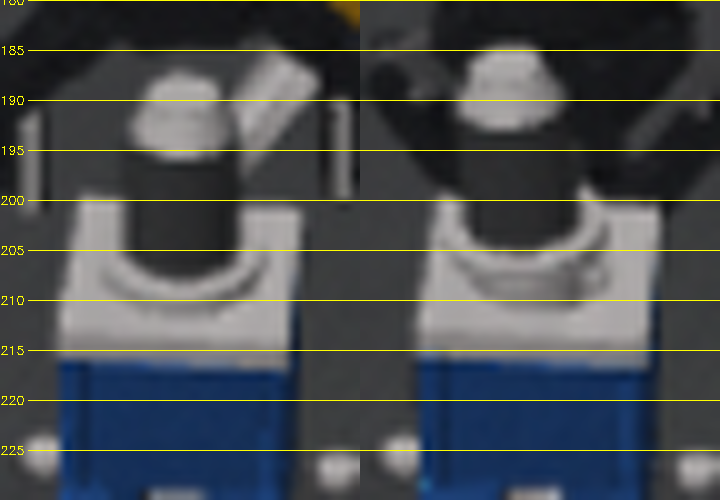

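View pics/t23.png

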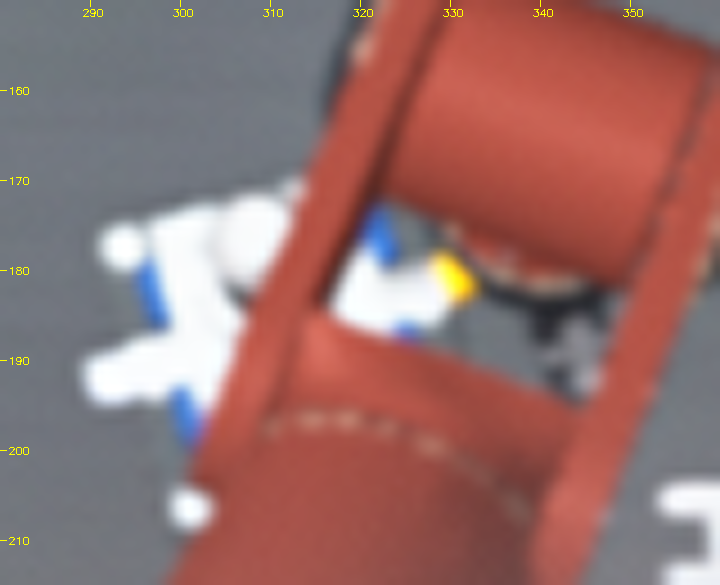

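The side view shows the arbor about 9 mm up and loose, leaning a little to the left (+x). In the top view the head is at (308,177) and the wedge tip at (292,192) past the far ledge. I set the wedge down on the floor, release it, and then measure the lean with a clear view.

```bash
python3 -m handwheel '[{"dx":0,"dy":-0.001,"dz":0.001,"ax":0,"ay":-0.001,"az":0},{"dx":0,"dy":-0.002,"dz":0.002,"ax":0.002,"ay":-0.003,"az":0},{"dx":0,"dy":-0.002,"dz":0.002,"ax":0.002,"ay":-0.003,"az":0}]'; python3 w.py; python3 look.py 25
```

```text
time: 29.45
tool_pos: [0.5595, -0.1249, 0.0477]
tool_rot: [0.0, 0.989, 0.148, 0.0]
contact_force: [-0.2, -1.3, -3.5]
gripper_width: 0.148
t 29.45 tip past axis mm 72.7 lat 1.55 under z mm 38.2 theta 17.08 F along/lat/z -1.17 -0.52 -3.46 w 0.148 tilt [0.0006 0.0006] T [-0.24  0.07  0.09]
sleeve moved mm 1.0342908108796067 head(z,moved) [(0.1786, -4.9), (0.1652, -2.4), (0.1529, -2.0)] top z 0.20482008461095408
```

View pics/cmp25.png

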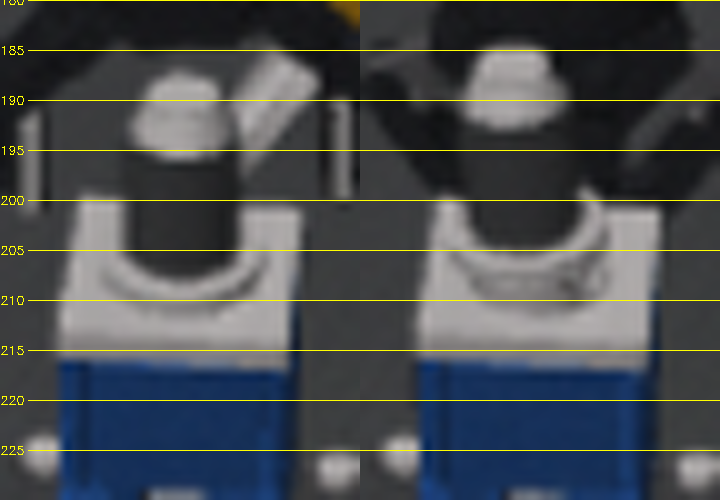

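```bash
python3 -m handwheel '[{"dx":0,"dy":0,"dz":0,"ax":0,"ay":0,"az":0},{"dx":0,"dy":0,"dz":0,"ax":0,"ay":0,"az":0},{"dx":0,"dy":0,"dz":0,"ax":0,"ay":0,"az":0},{"dx":0,"dy":0,"dz":0,"ax":0,"ay":0,"az":0}]' 0; python3 -m handwheel '[{"dx":0,"dy":0.005,"dz":-0.03,"ax":0,"ay":0,"az":0},{"dx":0,"dy":0.02,"dz":-0.07,"ax":0,"ay":0,"az":0},{"dx":0,"dy":0.06,"dz":-0.11,"ax":0,"ay":0,"az":0},{"dx":0,"dy":0.11,"dz":-0.14,"ax":0,"ay":0,"az":0},{"dx":0,"dy":0.16,"dz":-0.16,"ax":0,"ay":0,"az":0}]'; python3 w.py
python3 - <<'E'
from h import *
from plant import manip
for n in("side","top"):
    f=manip.grab_frame(n); np.savez(f"pics/{n}26.npz",**f)
    if n=="side": crop(f["image"],280,160,350,240,8,"pics/s26.png")
    else: crop(f["image"],270,150,370,215,8,"pics/t26.png")
E
```

```text
time: 30.0
tool_pos: [0.5593, -0.1247, 0.0476]
tool_rot: [0.0, 0.989, 0.148, 0.0]
contact_force: [-0.2, -0.2, -0.3]
gripper_width: 0.977
time: 30.62
tool_pos: [0.6071, -0.2792, 0.2099]
tool_rot: [0.001, 0.989, 0.149, 0.001]
contact_force: [1.8, -0.2, -1.2]
gripper_width: 1.001
t 30.62 tip past axis mm -88.8 lat 1.95 under z mm 200.4 theta 17.1 F along/lat/z -0.7 1.66 -1.2 w 1.001 tilt [0.0023 0.0022] T [ 0.03 -0.06  0.01]
```

View pics/s26.png

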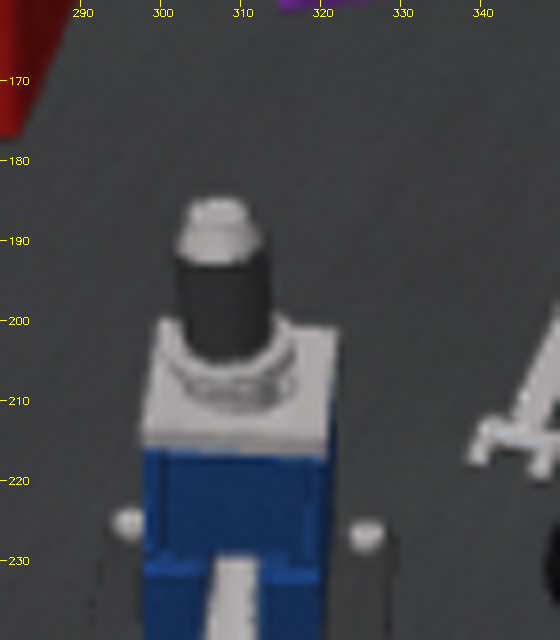

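View pics/t26.png

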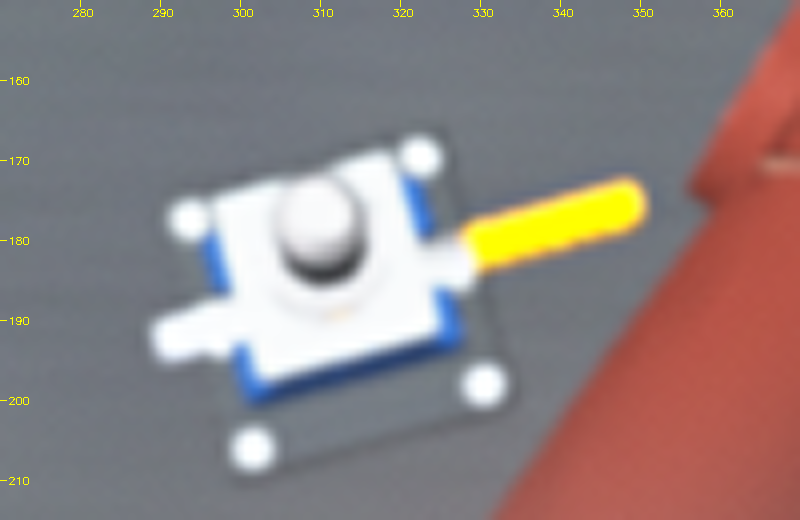

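Run:
```python
from h import *
from scipy.optimize import least_squares
np.set_printoptions(precision=4,suppress=True)
t=load("pics/top26.npz");s=load("pics/side26.npz")
off=np.array([.0034,.0016,0])
print("upright top px",proj(t,np.array([.531,-.037,.206])+off),"upright side px top",proj(s,[.531,-.037,.206]),"neck z.15",proj(s,[.531,-.037,.15]))
# baseline seated: top13
b=load("pics/top13.npz"); print("seated predicted top13",proj(b,np.array([.531,-.037,.1973])+off))
crop(t["image"],296,165,326,197,20,"pics/t26z.png"); crop(s["image"],296,180,324,216,16,"pics/s26z.png")
crop(b["image"],296,165,326,197,20,"pics/t13z.png")
```

```text
upright top px [308.6082 179.3252] upright side px top [310.0709 186.9342] neck z.15 [309.9904 202.0829]
seated predicted top13 [308.7386 179.7442]
```

View pics/t26z.png

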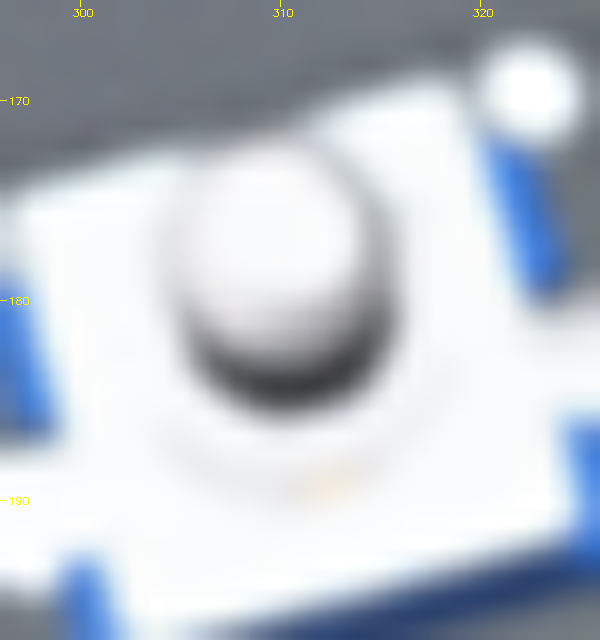

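View pics/s26z.png

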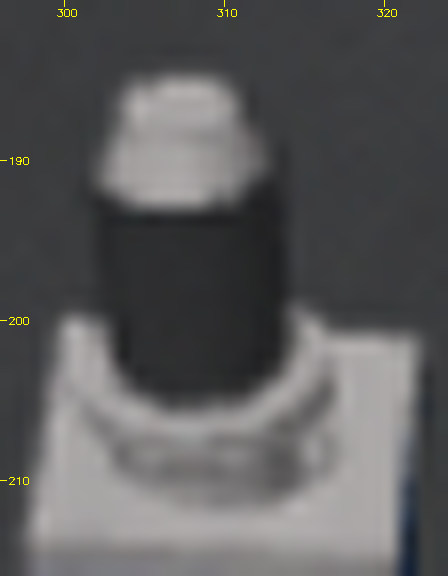

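View pics/t13z.png

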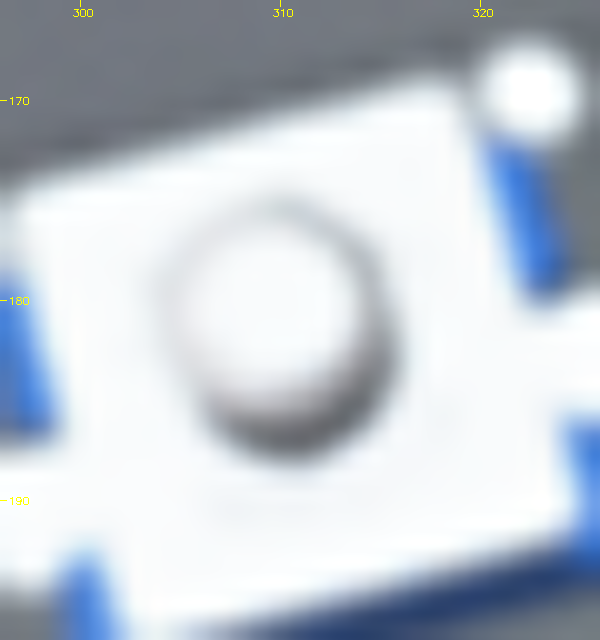

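```bash
python3 -m handwheel '[{"dx":0,"dy":0,"dz":0,"ax":0,"ay":0,"az":0},{"dx":0,"dy":0,"dz":0,"ax":0,"ay":0,"az":0},{"dx":0,"dy":0,"dz":0,"ax":0,"ay":0,"az":0},{"dx":0,"dy":0,"dz":0,"ax":0,"ay":0,"az":0}]'
python3 - <<'E'
from h import *
from plant import manip
np.set_printoptions(precision=4,suppress=True)
for n in("side","top"):
    f=manip.grab_frame(n); np.savez(f"pics/{n}27.npz",**f); o=load(f"pics/{n}26.npz")
    r=(slice(175,245),slice(285,335)) if n=="side" else (slice(165,205),slice(285,352))
    print(n,"max diff",np.abs(f["image"][r].astype(int)-o["image"][r].astype(int)).max())
    P=cloud(f)
    if n=="top":
        C=f["image"].astype(int); k=(C[...,2]-C[...,0]>80)&(C[...,1]-C[...,0]>60); k[:165]=0;k[195:]=0;k[:,:325]=0;k[:,355:]=0
        Q=P[k]; a=(Q[:,:2]-[.534,-.036])@np.array([-.292,.956]); print("tail z fit",np.polyfit(a,Q[:,2],1),"median z",np.median(Q[:,2]),"tail ext mm",a.min(),a.max())
    else:
        T=P[184:188,305:309,2]; print("arbor top z",np.median(T),"sleeve top z",np.median(P[207:213,300:302,2]))
    if n=="side":
        t0=load("pics/side0.npz")["image"]; 
crop(f["image"],230,90,450,260,3,"pics/t27.png")
print(manip.state()["contact_force"],manip.state()["time"])
E
```

```text
time: 31.22
tool_pos: [0.6059, -0.2768, 0.2069]
tool_rot: [-0.0, 0.989, 0.149, -0.0]
contact_force: [-0.9, -0.4, -0.5]
gripper_width: 0.997
side max diff 5
arbor top z 0.20371000996284155 sleeve top z 0.13218531843212178
top max diff 36
tail z fit [0.0981 0.0614] median z 0.06259433128401737 tail ext mm -0.13643603535493629 -0.05775070104693783
[-0.2204 -0.4652  0.2535] 31.325
```

View pics/t27.png

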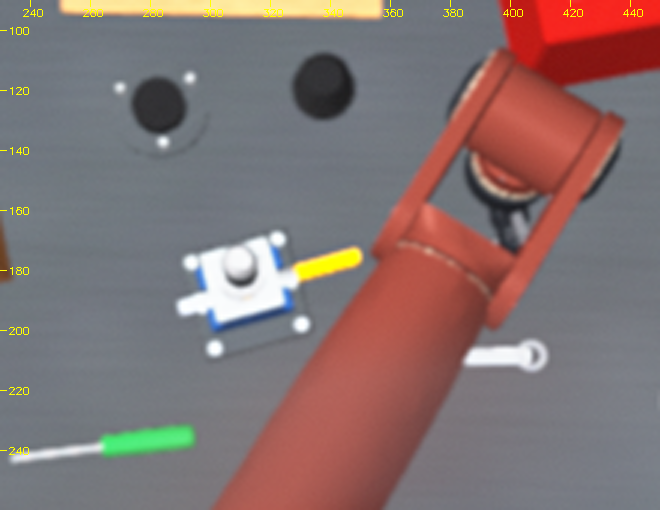

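Run:
```python
from h import *
np.set_printoptions(precision=4,suppress=True,linewidth=180)
f=load("pics/top27.npz");P=cloud(f);d=np.array([-.292,.956]);n=np.array([.956,.292])
Q=P[165:200,322:356].reshape(-1,3); r=Q[:,:2]-[.5344,-.0354]; a=r@d;l=r@n
k=(abs(l)<.006)
for lo in np.arange(-.14,-.03,.01):
    q=Q[k&(a>lo)&(a<lo+.01),2]
    if len(q): print(round(lo,2),len(q),np.median(q),"flat exp", .0383+.0277 if lo<-.06 else .0383+.006+(72-lo*1000)/6000)
# wedge tip & border positions
for nm,uv,z in(("tip",(289,192.3),.043),("border",(328.5,181.2),.066),("tail end",(350.2,175.5),.066)):
    p=at_z(f,*uv,z)[:2]-[.0034,.0016]; print(nm,p,((p-[.531,-.037])@d)*1000,((p-[.531,-.037])@n)*1000)
for m in(9,26,27):
    s=load(f"pics/side{m}.npz");Ps=cloud(s)
    S=Ps[205:214,298:303].reshape(-1,3); S2=Ps[204:214,318:322].reshape(-1,3); S=np.r_[S,S2]; S=S[(S[:,2]>.12)&(S[:,2]<.145)]
    print(m,"sleeve top",np.median(S[:,2]),len(S)); 
    r0=186 if m==9 else 182
    print(Ps[r0:r0+8,303:312,2])
crop(f["image"],280,160,356,200,10,"pics/t27z.png")
```

```text
-0.14 8 0.00031453061914243907 flat exp 0.066
-0.13 15 0.06490435892881141 flat exp 0.066
-0.12 18 0.06074334955234928 flat exp 0.066
-0.11 16 0.06511118453114029 flat exp 0.066
-0.1 18 0.059155186066934595 flat exp 0.066
-0.09 19 0.06039836208252258 flat exp 0.066
-0.08 18 0.06193317261646625 flat exp 0.066
-0.07 15 0.060205474526551894 flat exp 0.066
-0.06 15 0.06279584243984737 flat exp 0.0663
-0.05 13 0.06090103887598475 flat exp 0.06463333333333332
-0.04 2 0.06035931530143179 flat exp 0.06296666666666664
tip [0.5102 0.033 ] 73.00428219850446 0.5877951413927934
border [ 0.5461 -0.094 ] -58.869793212426764 -2.1636672717045826
tail end [ 0.566  -0.1627] -130.4410284421125 -3.222887960352424
9 sleeve top 0.13226684540239064 78
[[ 0.0033  0.0032 -0.0007  0.002   0.0063 -0.0028 -0.0026  0.0038  0.0001]
 [ 0.0004  0.0002 -0.0033 -0.0019  0.0005 -0.0024  0.0001 -0.0021  0.0005]
 [-0.0008  0.0019 -0.0003  0.0029  0.1976  0.1974  0.197   0.1976  0.1991]
 [ 0.0021 -0.0004  0.0019  0.0023  0.1985  0.1981  0.1976  0.1975  0.1955]
 [ 0.0006 -0.0019 -0.0039  0.1948  0.1969  0.1994  0.1983  0.1
[... 813 characters left out ...]
2027  0.2023  0.2027  0.2021  0.2023  0.1994  0.2031  0.1991]]
27 sleeve top 0.13105581790581183 74
[[-0.0004 -0.0035  0.0019  0.0006  0.0014  0.0042  0.0034  0.0021  0.0005]
 [-0.0033  0.0026  0.0008  0.0012  0.0014 -0.0024  0.0008  0.0035  0.0025]
 [ 0.0005  0.0043  0.0003  0.0009  0.0015  0.0024 -0.0022 -0.002  -0.0036]
 [ 0.0003  0.0024  0.2035  0.204   0.2065  0.203   0.207   0.0015  0.0032]
 [-0.0003  0.2036  0.2019  0.2048  0.2069  0.2044  0.2082  0.2056 -0.0031]
 [ 0.0016  0.2063  0.2076  0.1999  0.2076  0.2054  0.2085  0.2061  0.1983]
 [ 0.1983  0.204   0.2031  0.2068  0.2064  0.2078  0.2042  0.2011  0.1994]
 [ 0.1985  0.1994  0.2015  0.2053  0.2024  0.202   0.2018  0.2038  0.1979]]
```

View pics/t27z.png

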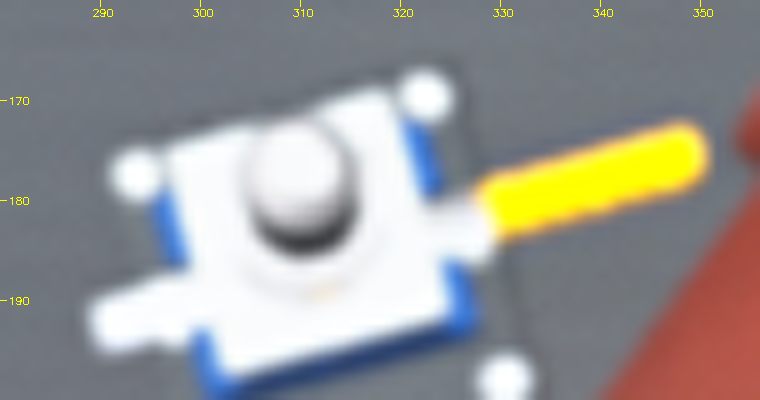

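The scene is steady. The flat top of the arbor reads about 8 mm higher above the sleeve's top than when seated. The wedge lies level with its tip about 73 mm past the axis, and the gripper is well clear. Bystanders show where they were. Handing in.

```bash
python3 -c "
from plant import manip
print(manip.job_done()); print(manip.state()['time'])"
```

```text
the job is handed in; nothing more can be done
None
the job is handed in; nothing more can be done
```

I seated the arbor in the sleeve, freed it with the wedge, and handed the job in at about 31 s. No verdict was reported.

**Seating:** The tang went into the drive ring with no turning search, because I had lined it up from the pictures. I pushed the arbor home with up to 11.7 N. After letting go it stood upright, with the collar looking flush in the picture.

**Freeing:** The first drive with the wedge bound up because the arbor leaned back. The side force peaked at about 22.6 N, close to the 24 N limit; at about 3 N/mm that is roughly 7.5 mm of the 8 mm allowed. I backed off, went in again with the tail held slightly up, and the taper let go.

**Last checks:**
- **Lift:** the arbor is about 8–9 mm above its seat.
- **Wedge:** it lies level in the slot with its tip about 73 mm past the bore's axis.
- **At rest:** two pictures 0.6 s apart show no movement by eye; the largest pixel difference was 5 (side) and 36 (top, not followed up).
- **Robot and bystanders:** the gripper is open and clear. The bystanders I checked look unmoved in the last top view, but I did not measure them, and the seat ring and spray can were hidden or out of that view.

**Where the checks disagreed:** The arbor leans towards +x. The pictures put its tilt at 0.04–0.08 rad (limit 0.15). They put its collar about 6 mm off the axis (limit 8), while the bore geometry suggests only about 4 mm. This is the thinnest margin in the final state.

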